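# Treat soap bars on a hand-turned lamp turntable

### The job

Lay every soap bar flat, centred and lengthwise on a rubber pad of its own on the lamp turntable, then switch the lamp on by pressing its button fully down and letting it come up. Turn the turntable by its wooden grip through one full turn, anticlockwise seen from above, until the grip is back at the pointer with every bar still in place on its pad. Then press and release the button again to switch the lamp off, and put all the bars flat side by side in the wooden tray, leaving the turntable at its pointer and the phone, dropper bottle and jug where they are.

Things in the scene. Friction and masses are not known exactly. Their poses are not given: they have to be found in the camera images.
- bar1_c (a point): Cream soap bar, a loose block 80 x 42 x 42 mm, about 140 g, lying flat on the table at the start. This point is its centre; x along the 80 mm length, y and z across its square section; it may lie on any of its four long faces. Two or three such bars are there; an absent one has no pose. The bars are alike and interchangeable.
- bar2_c (a point): Cream soap bar, a loose block 80 x 42 x 42 mm, about 140 g, lying flat on the table at the start. This point is its centre; x along the 80 mm length, y and z across its square section; it may lie on any of its four long faces. Two or three such bars are there; an absent one has no pose. The bars are alike and interchangeable.
- bar3_c (a point): Cream soap bar, a loose block 80 x 42 x 42 mm, about 140 g, lying flat on the table at the start. This point is its centre; x along the 80 mm length, y and z across its square section; it may lie on any of its four long faces. Two or three such bars are there; an absent one has no pose. The bars are alike and interchangeable.
- pad1 (a point): Centre of the upper face of a thin black rubber pad on the turntable, 84 x 46 mm, 3 mm thick, rising from the metal disc; x along its length, pointing outward from the turntable's axis, z up. Its upper face is 39 mm above the table; the centre is 80 mm from the axis. At the start it is the pad nearest the lamp. A bar lies on it with its length along x; a bar on it has its centre 21 mm above this point.
- pad2 (a point): Centre of the upper face of a thin black rubber pad on the turntable, 84 x 46 mm, 3 mm thick, rising from the metal disc; x along its length, pointing outward from the turntable's axis, z up. Its upper face is 39 mm above the table; the centre is 80 mm from the axis. At the start it is the pad opposite the wooden grip. A bar lies on it with its length along x; a bar on it has its centre 21 mm above this point.
- pad3 (a point): Centre of the upper face of a thin black rubber pad on the turntable, 84 x 46 mm, 3 mm thick, rising from the metal disc; x along its length, pointing outward from the turntable's axis, z up. Its upper face is 39 mm above the table; the centre is 80 mm from the axis. At the start it is the pad opposite the lamp. A bar lies on it with its length along x; a bar on it has its centre 21 mm above this point.
- hub (a point): Centre of the upper face of the turntable's metal disc (260 mm across, 12 mm thick, upper face 36 mm above the table), on its upright axis; turns with the disc. Three pads and the grip stand at quarter-turn spacing. The fixed base carries a lamp (its head 110 mm wide, top at 112 mm above the table) whose near face stands 189 mm from the axis, outside the disc, and, 142 mm from the axis, a small dark upright pointer at the place where the grip starts.
- grip_c (a point): Point on the axis of the turntable's upright wooden hand grip, a round sleeve 26 mm across and 80 mm long that spins freely on its pin, 100 mm from the turntable's axis. The sleeve reaches from 70 to 150 mm above the table, this point is at 125 mm; held here, the fingers pass over bars on the pads (their tops are at 81 mm) during the turn. x and y axes turn with the sleeve and mean nothing.
- turntable (a joint): Angle of the turntable in rad, 0 at the start with the grip at the pointer, growing anticlockwise seen from above; one full turn is 6.28. It turns without stops within the turn and stays where it is left; turning it takes about 1.5 N at the grip.
- lamp_button (a joint): How far the lamp's button is pressed, in m: 0 up, 0.008 fully down. It springs back up; holding it fully down takes 5 N.
- lamp_button_top (a point): Centre of the top of the lamp's round black push button, 34 mm across, upright in a steel collar on a white control box 100 x 85 x 45 mm; moves down by 8 mm when pressed. Up, it is about 69 mm above the table.
- tray_in (a point): Centre of the inner floor of the fixed wooden tray, an open box 260 x 120 mm outside with 5 mm walls and floor, 18 mm high; x along its length, z up. Inside 250 x 110 mm: room for three bars laid across it (the bars' lengths along the tray's y) at x = -72, 0 and 72 mm. A bar flat on its floor has its centre 21 mm above this point.
- phone: Black phone, 72 x 148 x 9 mm, lying to the left of the turntable; origin in its underside. To be left alone.
- dropper: Amber dropper bottle, 48 mm across, 100 mm tall, standing; origin in its underside. To be left alone.
- jug: Clear measuring jug, 100 mm across, 120 mm tall, standing; origin in its underside. To be left alone.
Not all that is in view belongs to the job. Leave any pink look-alike of the part that bears lamp_button alone. Leave any green look-alike of the part that bears bar2_c alone.

How it is judged:
By the outcome, as a careful person would: the job done as asked, in the order asked, and still so for the second after the job is handed in, with the robot touching nothing.
Of bar1, bar2, bar3 only 2 to 3 are there at a start; the rules pass over those that are not, and their reading is None.
At some moment in a run one of bar1, bar2, bar3 may be knocked a few centimetres aside while the robot is not near it.
Once in a run the grip may slacken for a moment while it holds something.
It also fails if it takes over 210 s, if anything falls off the work surface, if the arm or the gripper's body presses on something with over 40 N, if the wrist force passes 120 N, or if a joint passes its speed limit or range.

### The arm

A 6-joint arm with a two-finger parallel gripper is mounted at the origin on the work surface. World frame = base frame: x ahead of the robot, y to its left, z up, the work surface at z = 0. Lengths are in m, angles in rad, forces in N, time in s.
With the tool pointing down it reaches from about 0.325 to 1 m from the base axis. Payload 5.1 kg.
Tool frame: the origin (TCP) lies on the centre line of the jaws, within the pads' length; the fingertips stand 25 mm ahead of it and the grasp point (between the pads) lies 6 mm ahead of it; z points along the fingers, y is the direction in which the jaws open and shut (so a half turn about z gives the same grasp; the last joint's range is limited). The gripper opens to 85 mm and grips with 20 to 120 N. Pads are 22 mm wide; open, the fingers measure 114 mm over their backs; the gripper's body (76 mm by 85 mm) begins 54 mm behind the grasp point. The pads swing forward as they close: fully open they stand 13 mm farther back than shut.
Start: joints at [-0.083, 0.124, 1.65, -0, 1.367, -0.083], TCP at [0.65, -0, 0.256] pointing down, gripper open.
Joint ranges: [-2.61, 2.61], [-1.02, 2.33], [0.03, 2.71], [-1.35, 4.49], [0.32, 2.68], [-2.91, 2.91]. Speed limits (rad/s): [2.57, 2.57, 3.14, 3.14, 3.14, 3.14].

### API

Orientations are given as a rotation vector (axis times angle).
In Python, from cell import robot gives the robot as it stands. The module is installed in compiled form; this text tells all that it offers.
- The arm moves only by the tool step_arm, never from a script. Its argument "increments" is a list of rows, each an object of numbers: "gripper": the opening, from 0 (shut) to 1 (fully open); "dx", "dy", "dz": the shift along the tool's x, y, z in cm; "roll": the turn about the tool's z in rad. A call has 1 to 8 rows; each row shifts and turns the commanded pose from where the row before left it, along the tool's axes as they then stand; what a row does not reach is not made up. A row lasts 1/10 s, in which the tool goes at most 50 mm and 8.59 degrees, less where a joint would pass 70% of its speed; a pose out of reach is approached as far as the arm can. A call with a gripper value outside its range is refused whole. The fingers move at their own pace and stop on an object; "squeeze" is the grip in N (left out, the last holds). Time passes only in rows, so rows that do not move let the fingers close. It gives the time, the measured TCP pose, the force and the opening at its end, in the units of the state.
- robot.observe(): the state, without advancing time (a new reading comes with each control period).
- robot.camera(name): name is "scene" or "side" or "wrist"; returns the picture (420x560x3 uint8, blue, green, red); there is no depth.
- robot.camera_model(name): a dict with "vfov" (degrees; the focal length in pixels is half the picture's height over the tangent of half this angle, whatever the lens; pixels are square), "cx", "cy" (the principal point, pixels), "k1" (the pictures are not rectified: a ray, as slopes to the right and down, at radius r is drawn at 1 + k1 r^2 times it, then the intrinsics apply), "rvec" (rotation vector, rad) and "tvec" (3), from world to camera coordinates, as OpenCV has them. Camera axes: x right, y down, z forward; pixel columns grow to the right and rows downward; lengths in m; the calibration is good to about 2 mm. A picture is of the moment at which its call begins: read the wrist's pose just before it. camera_model takes no time and is no camera call; for the wrist camera it gives the pose at the moment of the call.
- robot.job_done(): hands the job in, once; it reports no verdict.
The state is a dict: "time_s": time; "joint_pos": joint angles; "joint_velocities": joint speeds; "joint_torque": joint torques, N m; "eef_pos": TCP position; "tool_rot": TCP orientation; "contact_force": force on the tool from outside, world axes, zero at the start; "wrist_torque": the same for the moment, N m; "opening": finger opening in m.
Only numpy, scipy, OpenCV 4.12 (cv2) and the standard library are available. Lean on these libraries where they do the work, as an engineer would, in place of code of your own. Each camera call takes 0.05 s, during which the arm holds its last target. There are 200 camera calls.

## Working session

There is one attempt and no reset: what is moved stays moved. The work goes in short steps, Python scripts to look and compute and a tool call to move; the robot and the scene stay as the last step left them, time stands still between calls to the robot, and variables do not carry over. Pictures are saved under pics/ and viewed, about 12 in all and at most 16, crops included, and the job is handed in when it is done.

Besides the shell and the picture viewer there is one more tool, called after "Call:" as a command line: name --argument value ..., lists and objects as JSON in quotes. step_arm: Moves the arm, as the interface text tells. Its arguments: {"type":"object","properties":{"increments":{"type":"array"},"squeeze":{"type":"number"}},"required":["increments"]}

```bash
mkdir -p pics
cat > h.py <<'E'
import numpy as np, cv2
from cell import robot
def model(n):
    m=robot.camera_model(n); f=210/np.tan(np.radians(m["vfov"])/2)
    R=cv2.Rodrigues(np.array(m["rvec"],float))[0]; return m,f,R,np.array(m["tvec"],float)
def world(n,u,v,z,M=None):
    m,f,R,t=M or model(n)
    d=np.array([(u-m["cx"])/f,(v-m["cy"])/f]); s=d.copy()
    for _ in range(20): s=d/(1+m["k1"]*(s@s))
    r=R.T@np.array([s[0],s[1],1]); c=-R.T@t
    return c+r*(z-c[2])/r[2]
def pix(n,p,M=None):
    m,f,R,t=M or model(n)
    q=R@np.array(p,float)+t; s=q[:2]/q[2]; s=s*(1+m["k1"]*(s@s))
    return s*f+[m["cx"],m["cy"]]
def snap(n,name,crop=None,k=1):
    im=robot.camera(n); cv2.imwrite(f"pics/{name}_raw.png",im)
    if crop: u0,v0,u1,v1=crop; im=im[v0:v1,u0:u1]
    if k!=1: im=cv2.resize(im,None,fx=k,fy=k,interpolation=cv2.INTER_CUBIC)
    cv2.imwrite(f"pics/{name}.png",im); return im
E
python3 - <<'E'
from h import *
a=snap("scene","s0");b=snap("side","d0");w=snap("wrist","w0")
cv2.imwrite("pics/s0.png",cv2.resize(a,(784,588)))
cv2.imwrite("pics/d0.png",cv2.resize(b,(784,588)))
for n in("scene","side","wrist"):
    m,f,R,t=model(n);print(n,m["vfov"],m["k1"],-R.T@t,R[2])
s=robot.observe();print(s)
E
```

```text
scene 56.46847964735051 -0.0718110193405604 [ 1.22996064 -0.42570192  0.65352532] [-0.66884715  0.47984184 -0.56779864]
side 51.68056437150138 -0.08530234828417697 [-0.15067939 -0.77995994  0.87644374] [ 0.54906545  0.61749011 -0.56323449]
wrist 63.05066823879269 -0.00014293969474504195 [0.6503801  0.06892302 0.3727565 ] [-0.0021927  -0.26938197 -0.96303092]
{'time_s': 0.15, 'joint_pos': array([-8.25906670e-02,  1.24383736e-01,  1.65136616e+00,  4.05014129e-05,
        1.36749419e+00, -8.25814791e-02]), 'joint_velocities': array([ 0.00106811, -0.00219929, -0.0051085 ,  0.00155584, -0.00036779,
       -0.0011939 ]), 'joint_torque': array([ 3.58459238e-04, -4.24227583e+01, -3.66012383e+01, -4.16494640e-05,
        4.65309960e-03, -1.53378886e-05]), 'eef_pos': array([6.49567335e-01, 2.27851257e-05, 2.55313497e-01]), 'tool_rot': array([-2.22055134e+00, -2.22051271e+00,  1.62851956e-03]), 'contact_force': array([ 0.34806286, -0.61676054,  0.14349674]), 'wrist_torque': array([ 0.00595613,  0.00406397, -0.02987034]), 'opening': 0.08543033401224365}
```

View pics/s0.png

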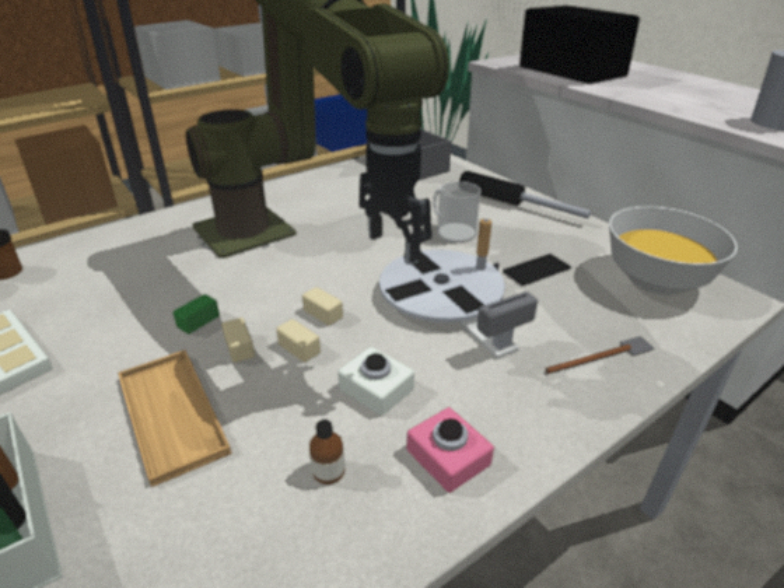

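View pics/d0.png

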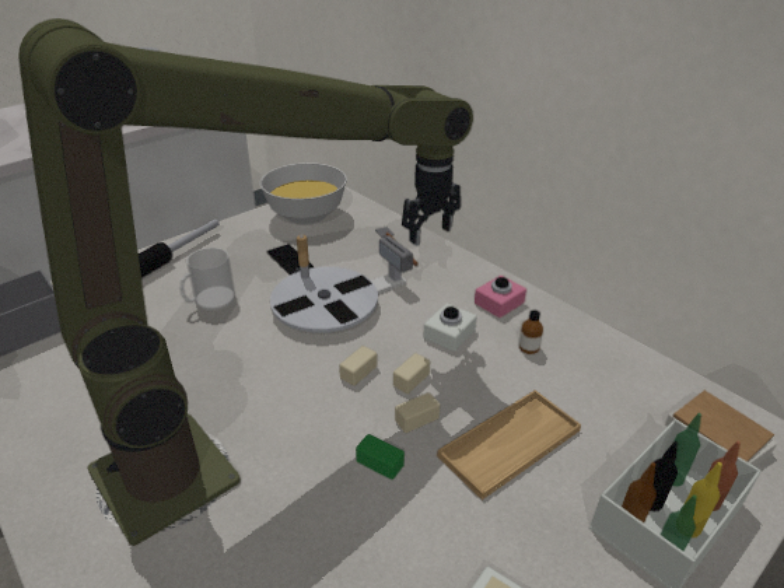

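The two views show three cream bars: scene (322,306), (298,340) and (237,339). The green block at (196,313) is a look-alike. The white button box is at (376,365) and the pink look-alike at (450,440). The cream slabs at the left edge (~(15,345)) sit in another box and aren't loose bars. The turntable hub is at (442,279), the grip at (484,240) and the tray at (172,415).

Run:
```python
from h import *
S={"A":(322,304,.035),"B":(298,338,.035),"C":(237,337,.035),"hub":(442,279,.04),"griptop":(485,221,.15),"btn":(376,363,.069),"pad1":(465,299,.039),"pad2":(408,290,.039),"pad3":(426,263,.039),
"t1":(120,381,.018),"t2":(186,353,.018),"t3":(229,450,.018),"t4":(153,480,.018),"drop":(325,475,0),"jug":(457,235,0),"phone":(537,269,.009),"green":(196,312,.02)}
D={"A":(359,364,.035),"B":(412,372,.035),"C":(417,409,.035),"hub":(324,294,.04),"griptop":(303,238,.15),"btn":(451,314,.069),"pad1":(353,285,.039),"pad2":(341,312,.039),"pad3":(294,306,.039),
"t1":(484,493,.018),"t2":(440,452,.018),"t3":(535,394,.018),"t4":(580,430,.018)}
for k in S:
    print(k,world("scene",S[k][0]/1.4,S[k][1]/1.4,S[k][2])[:2].round(3), world("side",D[k][0]/1.4,D[k][1]/1.4,D[k][2])[:2].round(3) if k in D else "")
s=cv2.imread("pics/s0_raw.png")[190:320,70:320]
cv2.imwrite("pics/s0c.png",cv2.resize(s,None,fx=3,fy=3,interpolation=cv2.INTER_CUBIC))
```

```text
A [ 0.451 -0.023] [ 0.427 -0.028]
B [ 0.517 -0.111] [ 0.493 -0.118]
C [ 0.45 -0.2 ] [ 0.429 -0.2  ]
hub [0.525 0.219] [0.517 0.218]
griptop [0.537 0.315] [0.53 0.31]
btn [ 0.685 -0.057] [ 0.661 -0.063]
pad1 [0.605 0.21 ] [0.595 0.204]
pad2 [0.515 0.138] [0.505 0.135]
pad3 [0.455 0.234] [0.436 0.226]
t1 [ 0.423 -0.405] [ 0.392 -0.406]
t2 [ 0.417 -0.287] [ 0.399 -0.294]
t3 [ 0.669 -0.309] [ 0.647 -0.315]
t4 [ 0.658 -0.418] [ 0.634 -0.432]
drop [ 0.776 -0.211] 
jug [0.346 0.424] 
phone [0.582 0.452] 
green [ 0.309 -0.23 ]
```

View pics/s0c.png

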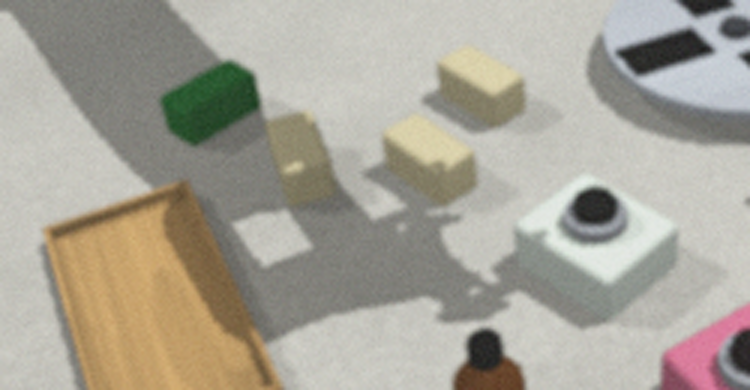

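View pics/w0.png

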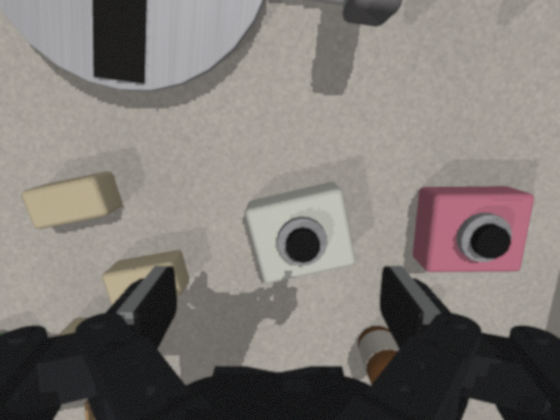

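The wrist view shows the white box's button at (302,243), with the pink look-alike at (490,240). Two bars are visible on the left and pad2 is at the top. I'll go higher and take two views.

Call:
step_arm --increments '[{"dx": 2,"dy": -2.2,"dz": -3.2,"gripper": 1},{"dx": 2,"dy": -2.2,"dz": -3.2},{"dx": 2,"dy": -2.2,"dz": -3.2},{"dx": 2,"dy": -2.2,"dz": -3.2},{"dx": 2,"dy": -2.2,"dz": -3.2},{"dx": 2,"dy": -2.2,"dz": -3.2},{},{}]'

```text
$.increments[0]: bad value
```

Run:
```python
from h import *
import pickle
M=model("wrist");im=snap("wrist","w1",None,1.4);pickle.dump(M,open("w1.pkl","wb"));print(robot.observe()["eef_pos"],robot.observe()["tool_rot"])
```

```text
[6.49635941e-01 1.18663433e-05 2.55492442e-01] [-2.22065730e+00 -2.22079574e+00  1.39709594e-03]
```

Call:
step_arm --increments '[{"dx": -4.5},{"dx": -4.5},{"dx": -4.5},{"dx": -4.5},{"dx": -4.5},{"dx": -4.5},{},{}]'

```text
$.increments[0]: bad value
```

Run:
```python
from h import *
import pickle
M=model("wrist");im=snap("wrist","w2",None,1.4);pickle.dump(M,open("w2.pkl","wb"));print(robot.observe()["eef_pos"],robot.observe()["tool_rot"])
```

```text
[6.49741282e-01 2.86925034e-06 2.55697946e-01] [-2.22090998e+00 -2.22084788e+00  1.01948348e-03]
```

View pics/w1.png

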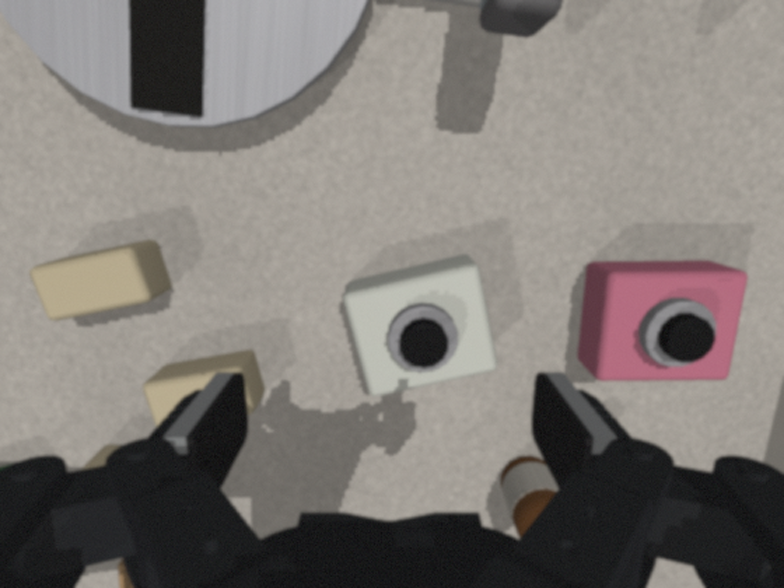

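View pics/w2.png

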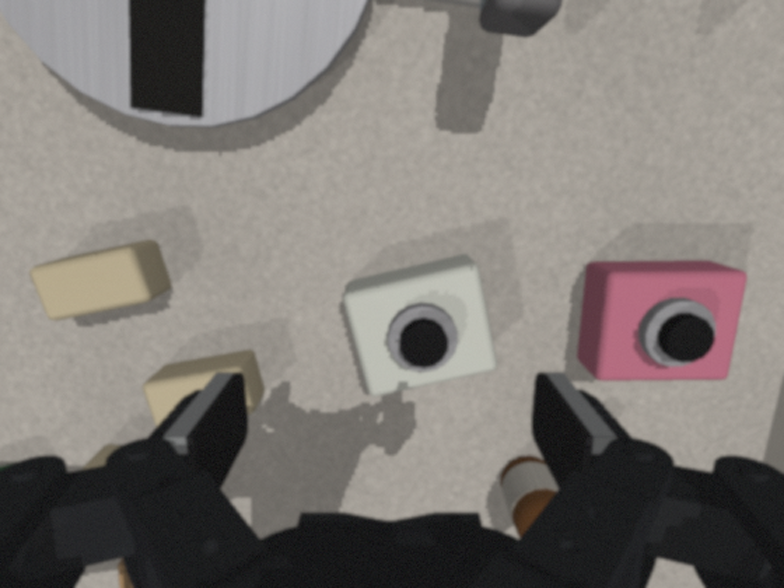

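The moves were refused, probably because every row needs all five fields, so these views are unchanged. I'll retry with full rows.

Call:
step_arm --increments '[{"gripper": 1,"dx": 2,"dy": -2.2,"dz": -3.2,"roll": 0},{"gripper": 1,"dx": 2,"dy": -2.2,"dz": -3.2,"roll": 0},{"gripper": 1,"dx": 2,"dy": -2.2,"dz": -3.2,"roll": 0},{"gripper": 1,"dx": 2,"dy": -2.2,"dz": -3.2,"roll": 0},{"gripper": 1,"dx": 2,"dy": -2.2,"dz": -3.2,"roll": 0},{"gripper": 1,"dx": 2,"dy": -2.2,"dz": -3.2,"roll": 0},{"gripper": 1,"dx": 0,"dy": 0,"dz": 0,"roll": 0},{"gripper": 1,"dx": 0,"dy": 0,"dz": 0,"roll": 0}]'

```text
time_s: 1.05
eef_pos: [0.5179, 0.1203, 0.4496]
tool_rot: [2.219, 2.221, 0.003]
contact_force: [1.0, -0.4, -0.0]
opening: 0.0856
```

```bash
cat >> h.py <<'E'
import pickle
def wsnap(name,k=1.4):
    M=model("wrist"); im=snap("wrist",name,None,k); pickle.dump(M,open(name+".pkl","wb"))
def W(name,u,v,z,k=1.4): return world(None,u/k,v/k,z,pickle.load(open(name+".pkl","rb")))
E
python3 -c "
from h import *
wsnap('w3')"
```

Call:
step_arm --increments '[{"gripper": 1,"dx": -4.5,"dy": -0.4,"dz": 0,"roll": 0},{"gripper": 1,"dx": -4.5,"dy": -0.4,"dz": 0,"roll": 0},{"gripper": 1,"dx": -4.5,"dy": -0.4,"dz": 0,"roll": 0},{"gripper": 1,"dx": -4.5,"dy": -0.4,"dz": 0,"roll": 0},{"gripper": 1,"dx": -4.5,"dy": -0.4,"dz": 0,"roll": 0},{"gripper": 1,"dx": -4.5,"dy": 0,"dz": 0,"roll": 0},{"gripper": 1,"dx": 0,"dy": 0,"dz": 0,"roll": 0},{"gripper": 1,"dx": 0,"dy": 0,"dz": 0,"roll": 0}]'

```text
time_s: 1.9
eef_pos: [0.4978, -0.1514, 0.4458]
tool_rot: [-2.222, -2.215, 0.002]
contact_force: [-0.2, 0.2, 0.4]
opening: 0.0854
```

```bash
python3 -c "
from h import *
wsnap('w4')"
```

```text
(no output)
```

View pics/w3.png

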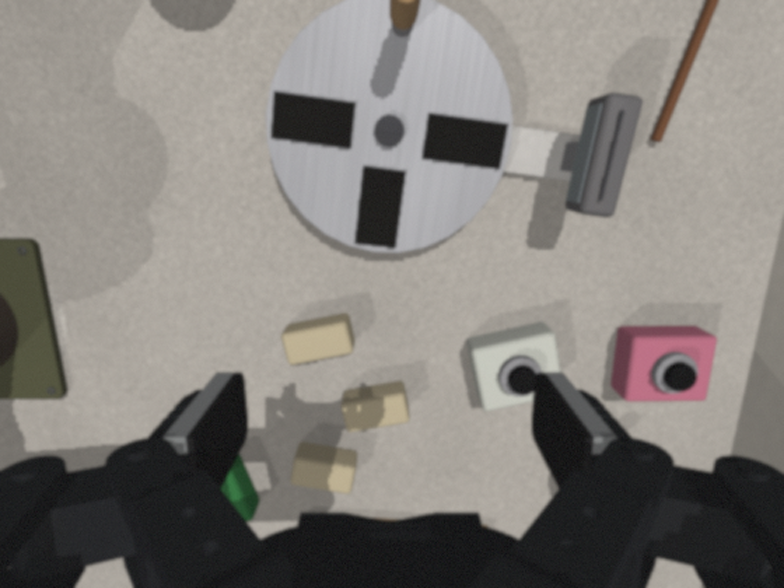

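View pics/w4.png

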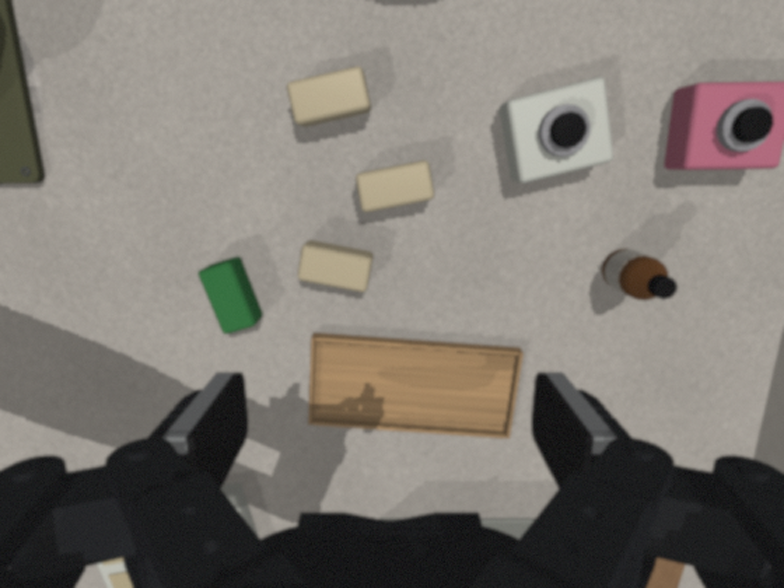

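w4 shows the bars at (329,96), (395,187) and (335,267), the green block at (231,296), the tray centred at (415,386) and the true button at (569,129). w3 shows the hub at (389,130), pad1 (465,141), pad2 (381,206), pad3 (314,120) and the grip at the top. I'll fit the box models to the silhouettes.

```bash
cat >> h.py <<'E'
from scipy.optimize import minimize
def fit(name,seed,L,Wd,z0,z1,p0,rng,lo=None,hi=None,box=45):
    """seed px in raw image; mask by HSV range around seed; fit rect prism (x,y,yaw) by IoU"""
    im=cv2.imread(f"pics/{name}_raw.png");M=pickle.load(open(name+".pkl","rb"))
    hsv=cv2.cvtColor(cv2.GaussianBlur(im,(3,3),0),cv2.COLOR_BGR2HSV)
    m=cv2.inRange(hsv,np.array(rng[0]),np.array(rng[1]))
    w=np.zeros_like(m);cv2.circle(w,(int(seed[0]),int(seed[1])),box,255,-1);m&=w
    m=cv2.morphologyEx(m,cv2.MORPH_CLOSE,np.ones((5,5)))
    n,lab,st,ce=cv2.connectedComponentsWithStats(m);l=lab[int(seed[1]),int(seed[0])]
    if l==0: l=1+np.argmax(st[1:,4])
    m=(lab==l).astype(np.uint8);S=4;big=cv2.resize(m,None,fx=S,fy=S,interpolation=cv2.INTER_NEAREST)
    def cost(p):
        c,s=np.cos(p[2]),np.sin(p[2])
        P=[pix(None,(p[0]+a*L/2*c-b*Wd/2*s,p[1]+a*L/2*s+b*Wd/2*c,z),M) for a in(-1,1) for b in(-1,1) for z in(z0,z1)]
        h=cv2.convexHull(np.array([(q+.5)*S for q in P],np.float32)).astype(np.int32)
        r=np.zeros_like(big);cv2.fillConvexPoly(r,h,1)
        return 1-(r&big).sum()/max(1,(r|big).sum())
    best=None
    for a in (0,.4,.8,1.2,-.4,-.8,-1.2) if len(p0)<3 else (p0[2],):
        q=np.array([p0[0],p0[1],a]);sim=np.array([q,q+[.01,0,0],q+[0,.01,0],q+[0,0,.2]])
        r=minimize(cost,q,method="Nelder-Mead",options=dict(initial_simplex=sim,xatol=2e-4,fatol=1e-4))
        if best is None or r.fun<best.fun: best=r
    return best.x.round(4),round(1-best.fun,3),int(m.sum())
CREAM=((15,35,60),(35,140,255));BLACK=((0,0,0),(180,255,60))
E
python3 - <<'E'
from h import *
im=cv2.cvtColor(cv2.imread("pics/w4_raw.png"),cv2.COLOR_BGR2HSV)
for u,v in((329,96),(329,50),(415,366),(569,129),(530,120)):print(im[int(v/1.4),int(u/1.4)],end=" ")
print()
for k,u,v in(("A",329,96),("B",395,187),("C",335,267)):
    print(k,fit("w4",(u/1.4,v/1.4),.08,.042,0,.042,W("w4",u,v,.042)[:2],CREAM))
for k,u,v,a in(("pad1",465,141,-.1),("pad2",381,206,-1.65),("pad3",314,120,-.1)):
    print(k,fit("w3",(u/1.4,v/1.4),.084,.046,.036,.039,(*W("w3",u,v,.039)[:2],a),BLACK,box=40))
print("tray",fit("w4",(415/1.4,366/1.4),.26,.12,0,.018,(*W("w4",415,386,.018)[:2],-.05),((8,60,50),(22,255,255)),box=90))
print("hub",W("w3",389,130,.04),"btn w4",W("w4",569,129,.069),"w2",W("w2",424,342,.069), "w3",W("w3",522,379,.069))
print("grip",W("w3",405,0,.15))
E
```

```text
[ 20  55 185] [ 20  19 160] [ 16 101 161] [150  11  23] [ 33  13 193] 
A (array([ 0.4348, -0.0149,  0.1886]), np.float64(0.95), 1909)
B (array([ 0.502 , -0.1058,  0.1863]), np.float64(0.964), 1571)
C (array([ 0.435 , -0.1954, -0.203 ]), np.float64(0.941), 1521)
pad1 (array([ 0.5985,  0.2105, -0.1326]), np.float64(0.86), 1633)
pad2 (array([ 0.5085,  0.1409, -1.6977]), np.float64(0.848), 1442)
pad3 (array([ 0.4401,  0.2308, -0.1303]), np.float64(0.865), 1702)
tray (array([ 0.5257, -0.3543, -0.0794]), np.float64(0.972), 9656)
hub [0.51923575 0.22206848 0.04      ] btn w4 [ 0.67227056 -0.05075853  0.069     ] w2 [ 0.67341373 -0.04785805  0.069     ] w3 [ 0.67012739 -0.04690272  0.069     ]
grip [0.53127802 0.30998359 0.15      ]
```

```bash
cat >> h.py <<'E'
from scipy.spatial.transform import Rotation as Ro
def go(x,y,z,phi=None):
    s=robot.observe();R=Ro.from_rotvec(s["tool_rot"]).as_matrix();cur=np.arctan2(R[1,1],R[0,1])
    p=cur if phi is None else phi
    d=np.array([x,y,z])-s["eef_pos"];X=np.array([-np.sin(p),np.cos(p)]);Y=np.array([np.cos(p),np.sin(p)])
    print("phi %.3f roll %.3f | after roll dx %.2f dy %.2f dz %.2f cm | tilt %.3f j1 %.2f j6 %.2f F %s op %.4f t %.1f"%(cur,(cur-p+np.pi)%(2*np.pi)-np.pi,d[:2]@X*100,d[:2]@Y*100,-d[2]*100,np.arccos(-R[2,2]),s["joint_pos"][0],s["joint_pos"][5],s["contact_force"].round(1),s["opening"],s["time_s"]))
E
python3 - <<'E'
from h import *
go(.4348,-.0149,.2,-1.382)
E
```

```text
phi -0.001 roll 1.381 | after roll dx -3.66 dy -14.49 dz 24.64 cm | tilt 0.003 j1 -0.40 j6 -0.40 F [0.9 0.7 0.1] op 0.0854 t 1.9
```

Call:
step_arm --increments '[{"gripper": 1,"dx": 0,"dy": 0,"dz": 3,"roll": 0.138},{"gripper": 1,"dx": 0,"dy": 0,"dz": 3,"roll": 0.138},{"gripper": 1,"dx": 0,"dy": 0,"dz": 3,"roll": 0.138},{"gripper": 1,"dx": 0,"dy": 0,"dz": 3,"roll": 0.138},{"gripper": 1,"dx": 0,"dy": 0,"dz": 3,"roll": 0.138},{"gripper": 1,"dx": 0,"dy": 0,"dz": 3,"roll": 0.138},{"gripper": 1,"dx": 0,"dy": 0,"dz": 3,"roll": 0.138},{"gripper": 1,"dx": 0,"dy": 0,"dz": 3,"roll": 0.138}]' --squeeze 40

```text
time_s: 2.75
eef_pos: [0.498, -0.1482, 0.2067]
tool_rot: [-3.057, -0.722, 0.0]
contact_force: [-0.8, -0.5, -0.1]
opening: 0.085
```

Call:
step_arm --increments '[{"gripper": 1,"dx": 0,"dy": 0,"dz": 0,"roll": 0.138},{"gripper": 1,"dx": 0,"dy": 0,"dz": 0,"roll": 0.138},{"gripper": 1,"dx": 0,"dy": 0,"dz": 0,"roll": 0},{"gripper": 1,"dx": 0,"dy": 0,"dz": 0,"roll": 0}]'

```text
time_s: 3.15
eef_pos: [0.4982, -0.149, 0.2082]
tool_rot: [-3.126, -0.306, 0.0]
contact_force: [-0.0, 0.4, -0.3]
opening: 0.0854
```

Run:
```python
from h import *
go(.4348,-.0149,.2,-1.382)
go(.4348,-.0149,.2)
```

```text
phi -1.375 roll 0.007 | after roll dx -3.71 dy -14.36 dz 0.82 cm | tilt 0.000 j1 -0.39 j6 0.98 F [-0.   0.4 -0.3] op 0.0854 t 3.1
phi -1.375 roll 0.000 | after roll dx -3.61 dy -14.38 dz 0.82 cm | tilt 0.000 j1 -0.39 j6 0.98 F [-0.   0.4 -0.3] op 0.0854 t 3.1
```

Call:
step_arm --increments '[{"gripper": 1,"dx": -0.9,"dy": -3.6,"dz": 0.2,"roll": 0.007},{"gripper": 1,"dx": -0.9,"dy": -3.6,"dz": 0.2,"roll": 0},{"gripper": 1,"dx": -0.9,"dy": -3.6,"dz": 0.2,"roll": 0},{"gripper": 1,"dx": -1.0,"dy": -3.6,"dz": 0.2,"roll": 0},{"gripper": 1,"dx": 0,"dy": 0,"dz": 2,"roll": 0},{"gripper": 1,"dx": 0,"dy": 0,"dz": 2,"roll": 0},{"gripper": 1,"dx": 0,"dy": 0,"dz": 0,"roll": 0},{"gripper": 1,"dx": 0,"dy": 0,"dz": 0,"roll": 0}]'

```text
time_s: 3.95
eef_pos: [0.4351, -0.0151, 0.1606]
tool_rot: [-3.128, -0.291, 0.0]
contact_force: [-0.6, -0.3, -1.2]
opening: 0.0853
```

Run:
```python
from h import *
go(.4348,-.0149,.03,-1.382)
wsnap("w5")
```

```text
phi -1.385 roll -0.003 | after roll dx -0.02 dy -0.02 dz 13.06 cm | tilt 0.000 j1 -0.16 j6 1.23 F [-0.6 -0.3 -1.2] op 0.0853 t 4.0
```

View pics/w5.png

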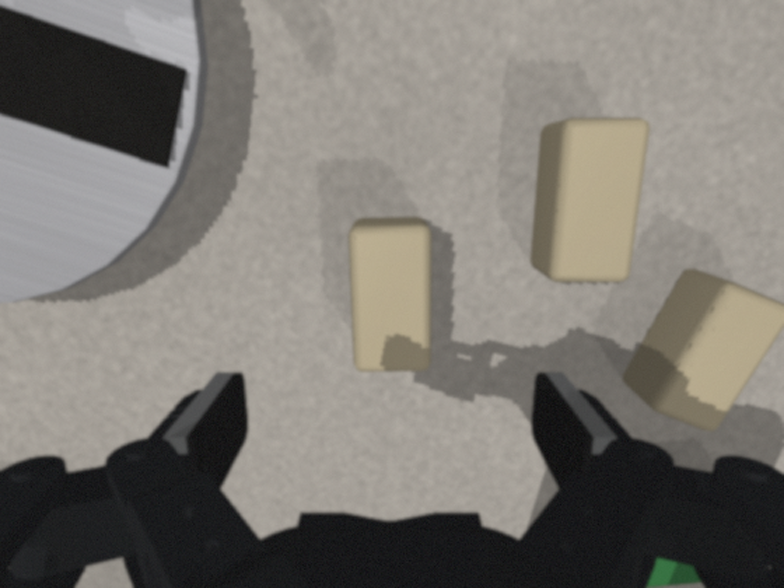

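w5 shows bar A midway between the jaws, centred at about (391,290) and aligned. The other two bars are at (590,200) and (705,350). I'll refit A, then descend.

Run:
```python
from h import *
for u,v in((391,290),(595,200),(720,350)):
    print(fit("w5",(u/1.4,v/1.4),.08,.042,0,.042,W("w5",u,v,.042)[:2],CREAM,box=70))
```

```text
(array([ 0.4344, -0.0154,  0.203 ]), np.float64(0.943), 6280)
(array([ 0.5022, -0.1044,  0.2081]), np.float64(0.91), 8576)
(array([ 0.435 , -0.1974, -0.2004]), np.float64(0.915), 8260)
```

Call:
step_arm --increments '[{"gripper": 1,"dx": -0.1,"dy": 0,"dz": 4,"roll": -0.01},{"gripper": 1,"dx": 0,"dy": 0,"dz": 4,"roll": 0},{"gripper": 1,"dx": 0,"dy": 0,"dz": 3,"roll": 0},{"gripper": 1,"dx": 0,"dy": 0,"dz": 2,"roll": 0},{"gripper": 1,"dx": 0,"dy": 0,"dz": 0,"roll": 0},{"gripper": 0.3,"dx": 0,"dy": 0,"dz": 0,"roll": 0},{"gripper": 0.3,"dx": 0,"dy": 0,"dz": 0,"roll": 0},{"gripper": 0.3,"dx": 0,"dy": 0,"dz": 0,"roll": 0}]' --squeeze 50

```text
time_s: 4.8
eef_pos: [0.4357, -0.0158, 0.0322]
tool_rot: [3.126, 0.304, 0.006]
contact_force: [0.2, -0.3, 0.5]
opening: 0.0439
```

Call:
step_arm --increments '[{"gripper": 0.2,"dx": 0,"dy": 0,"dz": 0,"roll": 0},{"gripper": 0.2,"dx": 0,"dy": 0,"dz": 0,"roll": 0},{"gripper": 0.2,"dx": 0,"dy": 0,"dz": 0,"roll": 0},{"gripper": 0.2,"dx": 0,"dy": 0,"dz": 0,"roll": 0}]'

```text
time_s: 5.2
eef_pos: [0.4358, -0.0158, 0.0323]
tool_rot: [3.126, 0.304, 0.006]
contact_force: [-0.7, 0.5, 7.5]
opening: 0.0414
```

Call:
step_arm --increments '[{"gripper": 0.2,"dx": 0,"dy": 0,"dz": -3,"roll": 0},{"gripper": 0.2,"dx": 0,"dy": 0,"dz": -4,"roll": 0},{"gripper": 0.2,"dx": 0,"dy": 0,"dz": -4,"roll": 0},{"gripper": 0.2,"dx": 0,"dy": 0,"dz": -4,"roll": 0.1},{"gripper": 0.2,"dx": 0,"dy": 0,"dz": -2,"roll": 0.1},{"gripper": 0.2,"dx": 0,"dy": 0,"dz": 0,"roll": 0.11},{"gripper": 0.2,"dx": 0,"dy": 0,"dz": 0,"roll": 0},{"gripper": 0.2,"dx": 0,"dy": 0,"dz": 0,"roll": 0}]'

```text
time_s: 6.0
eef_pos: [0.4335, -0.0154, 0.1997]
tool_rot: [-3.136, 0.179, 0.002]
contact_force: [0.2, -0.2, -1.9]
opening: 0.0413
```

Run:
```python
from h import *
go(.44,.2312,.2,-1.702)
```

```text
phi -1.685 roll 0.017 | after roll dx -2.58 dy -24.53 dz -0.03 cm | tilt 0.001 j1 -0.16 j6 1.53 F [ 0.2 -0.2 -1.9] op 0.0413 t 6.0
```

Call:
step_arm --increments '[{"gripper": 0.2,"dx": -0.37,"dy": -3.5,"dz": 0,"roll": 0.017},{"gripper": 0.2,"dx": -0.37,"dy": -3.5,"dz": 0,"roll": 0},{"gripper": 0.2,"dx": -0.37,"dy": -3.5,"dz": 0,"roll": 0},{"gripper": 0.2,"dx": -0.37,"dy": -3.5,"dz": 0,"roll": 0},{"gripper": 0.2,"dx": -0.37,"dy": -3.5,"dz": 0,"roll": 0},{"gripper": 0.2,"dx": -0.37,"dy": -3.5,"dz": 0,"roll": 0},{"gripper": 0.2,"dx": -0.37,"dy": -3.5,"dz": 0,"roll": 0},{"gripper": 0.2,"dx": 0,"dy": 0,"dz": 0,"roll": 0}]'

```text
time_s: 6.8
eef_pos: [0.4395, 0.2336, 0.1992]
tool_rot: [-3.135, 0.2, 0.003]
contact_force: [0.5, -1.3, -1.4]
opening: 0.0412
```

Call:
step_arm --increments '[{"gripper": 0.2,"dx": 0,"dy": 0,"dz": 4,"roll": 0},{"gripper": 0.2,"dx": 0,"dy": 0,"dz": 4,"roll": 0},{"gripper": 0.2,"dx": 0,"dy": 0,"dz": 2,"roll": 0},{"gripper": 0.2,"dx": 0,"dy": 0,"dz": 0,"roll": 0},{"gripper": 0.2,"dx": 0,"dy": 0,"dz": 0,"roll": 0}]'

```text
time_s: 7.3
eef_pos: [0.4401, 0.2303, 0.1]
tool_rot: [3.134, -0.208, -0.002]
contact_force: [0.9, -0.3, 0.0]
opening: 0.0417
```

Run:
```python
from h import *
go(.44,.2312,.0722,-1.702)
wsnap("w6")
```

```text
phi -1.704 roll -0.002 | after roll dx -0.03 dy -0.09 dz 2.78 cm | tilt 0.001 j1 0.37 j6 2.08 F [ 0.9 -0.3  0. ] op 0.0417 t 7.3
```

View pics/w6.png

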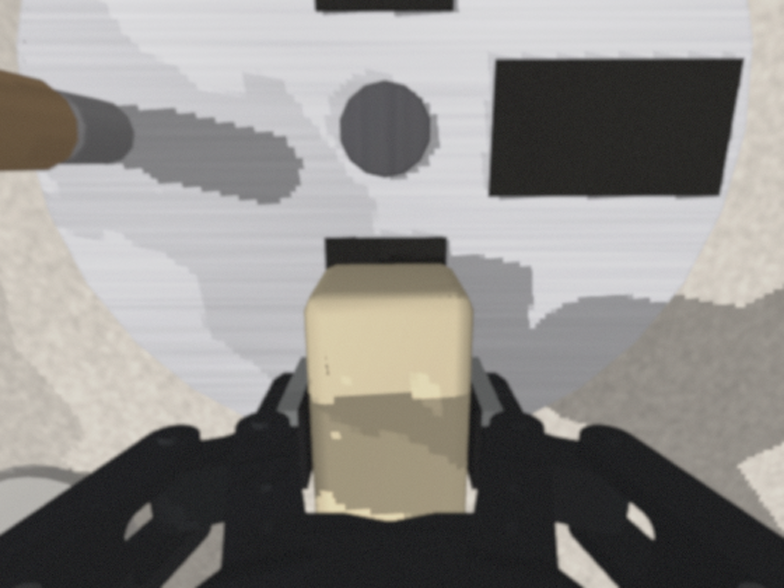

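Bar A is over pad3 and lined up. The pad's inner edge is centred at (386,238), the bar at u≈388 and the hub cap at (386,129). Next: a quick numeric check, then lower and release.

Run:
```python
from h import *
print("pad in",W("w6",326,238,.039),W("w6",447,238,.039),"hub",W("w6",386,129,.044))
print(fit("w6",(610/1.4,127/1.4),.084,.046,.036,.039,(*W("w6",613,127,.039)[:2],-1.7),BLACK,box=110))
```

```text
pad in [0.48454845 0.24887403 0.039     ] [0.47852541 0.2040528  0.039     ] hub [0.51942456 0.22147067 0.044     ]
(array([ 0.5086,  0.1433, -1.7079]), np.float64(0.938), 15909)
```

Call:
step_arm --increments '[{"gripper": 0.2,"dx": 0,"dy": -0.05,"dz": 1.3,"roll": 0},{"gripper": 0.2,"dx": 0,"dy": 0,"dz": 1,"roll": 0},{"gripper": 0.2,"dx": 0,"dy": 0,"dz": 0.4,"roll": 0},{"gripper": 0.2,"dx": 0,"dy": 0,"dz": 0,"roll": 0},{"gripper": 0.2,"dx": 0,"dy": 0,"dz": 0,"roll": 0}]'

```text
time_s: 7.85
eef_pos: [0.4404, 0.2313, 0.0733]
tool_rot: [3.135, -0.209, -0.0]
contact_force: [0.5, -0.0, -1.5]
opening: 0.0412
```

Call:
step_arm --increments '[{"gripper": 0.2,"dx": 0.1,"dy": -0.05,"dz": 0.1,"roll": 0},{"gripper": 0.2,"dx": 0,"dy": 0,"dz": 0.1,"roll": 0},{"gripper": 0.2,"dx": 0,"dy": 0,"dz": 0,"roll": 0},{"gripper": 0.7,"dx": 0,"dy": 0,"dz": 0,"roll": 0},{"gripper": 0.7,"dx": 0,"dy": 0,"dz": 0,"roll": 0},{"gripper": 0.7,"dx": 0,"dy": 0,"dz": 0,"roll": 0},{"gripper": 0.7,"dx": 0,"dy": 0,"dz": -3,"roll": 0},{"gripper": 0.8,"dx": 0,"dy": 0,"dz": -4,"roll": 0}]'

```text
time_s: 8.65
eef_pos: [0.4396, 0.2309, 0.1396]
tool_rot: [3.132, -0.209, -0.009]
contact_force: [1.1, -0.8, -0.2]
opening: 0.0681
```

Call:
step_arm --increments '[{"gripper": 1,"dx": 0,"dy": 0,"dz": -4,"roll": 0},{"gripper": 1,"dx": 0,"dy": 0,"dz": -4,"roll": 0},{"gripper": 1,"dx": 0,"dy": 0,"dz": -4,"roll": 0},{"gripper": 1,"dx": 0,"dy": 0,"dz": 0,"roll": 0},{"gripper": 1,"dx": 0,"dy": 0,"dz": 0,"roll": 0}]'

```text
time_s: 9.15
eef_pos: [0.442, 0.2319, 0.2628]
tool_rot: [-3.133, 0.209, -0.004]
contact_force: [-0.3, 0.3, -0.4]
opening: 0.0858
```

Run:
```python
from h import *
go(.435,-.1965,.2,-1.774)
```

```text
phi -1.704 roll 0.070 | after roll dx 7.96 dy 42.10 dz 6.28 cm | tilt 0.003 j1 0.38 j6 2.08 F [-0.3  0.3 -0.4] op 0.0858 t 9.2
```

Call:
step_arm --increments '[{"gripper": 1,"dx": 0.8,"dy": 4.2,"dz": 0.4,"roll": 0.07},{"gripper": 1,"dx": 0.8,"dy": 4.2,"dz": 0.4,"roll": 0},{"gripper": 1,"dx": 0.8,"dy": 4.2,"dz": 0.4,"roll": 0},{"gripper": 1,"dx": 0.8,"dy": 4.2,"dz": 0.4,"roll": 0},{"gripper": 1,"dx": 0.8,"dy": 4.2,"dz": 0.4,"roll": 0},{"gripper": 1,"dx": 0.8,"dy": 4.2,"dz": 0.4,"roll": 0},{"gripper": 1,"dx": 0.8,"dy": 4.2,"dz": 0.4,"roll": 0},{"gripper": 1,"dx": 0.8,"dy": 4.2,"dz": 0.4,"roll": 0}]'

```text
time_s: 9.95
eef_pos: [0.4379, -0.1116, 0.227]
tool_rot: [-3.124, 0.319, 0.005]
contact_force: [1.1, 0.0, -0.3]
opening: 0.0856
```

Call:
step_arm --increments '[{"gripper": 1,"dx": 0.8,"dy": 4.2,"dz": 2,"roll": 0},{"gripper": 1,"dx": 0.8,"dy": 4.2,"dz": 2,"roll": 0},{"gripper": 1,"dx": 0,"dy": 0,"dz": 2,"roll": 0},{"gripper": 1,"dx": 0,"dy": 0,"dz": 0,"roll": 0},{"gripper": 1,"dx": 0,"dy": 0,"dz": 0,"roll": 0}]'

```text
time_s: 10.45
eef_pos: [0.4371, -0.1951, 0.1677]
tool_rot: [-3.124, 0.318, 0.005]
contact_force: [0.8, 0.9, 0.5]
opening: 0.0856
```

Run:
```python
from h import *
wsnap("w7")
p=pix(None,(.435,-.1965,.042),pickle.load(open("w7.pkl","rb")));print(p)
r=fit("w7",p,.08,.042,0,.042,(.435,-.1965),CREAM,box=75);print(r)
q=pix(None,(.502,-.105,.042),pickle.load(open("w7.pkl","rb")));print(q)
if 0<q[1]<420 and 0<q[0]<560: print("B",fit("w7",q,.08,.042,0,.042,(.502,-.105),CREAM,box=75))
x,y,a=r[0];go(x,y,.03,a-np.pi/2)
```

```text
[281.68264388 214.48524061]
(array([ 0.4339, -0.195 , -0.198 ]), np.float64(0.939), 5920)
[134.92222527 150.03713544]
B (array([ 0.5021, -0.1075,  0.1973]), np.float64(0.914), 8035)
phi -1.773 roll -0.004 | after roll dx -0.40 dy 0.06 dz 13.90 cm | tilt 0.001 j1 -0.53 j6 1.24 F [-0.   0.4  0.9] op 0.0857 t 10.5
```

Call:
step_arm --increments '[{"gripper": 1,"dx": -0.3,"dy": 0.05,"dz": 4,"roll": 0},{"gripper": 1,"dx": 0,"dy": 0,"dz": 4,"roll": 0},{"gripper": 1,"dx": 0,"dy": 0,"dz": 3.5,"roll": 0},{"gripper": 1,"dx": 0,"dy": 0,"dz": 2,"roll": 0},{"gripper": 1,"dx": 0,"dy": 0,"dz": 0,"roll": 0},{"gripper": 0.3,"dx": 0,"dy": 0,"dz": 0,"roll": 0},{"gripper": 0.3,"dx": 0,"dy": 0,"dz": 0,"roll": 0},{"gripper": 0.3,"dx": 0,"dy": 0,"dz": 0,"roll": 0}]'

```text
time_s: 11.3
eef_pos: [0.4365, -0.1963, 0.0364]
tool_rot: [3.124, -0.318, 0.006]
contact_force: [-0.1, -0.8, 0.2]
opening: 0.0442
```

Call:
step_arm --increments '[{"gripper": 0.2,"dx": 0,"dy": 0,"dz": 0,"roll": 0},{"gripper": 0.2,"dx": 0,"dy": 0,"dz": 0,"roll": 0},{"gripper": 0.2,"dx": 0,"dy": 0,"dz": 0,"roll": 0},{"gripper": 0.2,"dx": 0,"dy": 0,"dz": 0,"roll": 0}]'

```text
time_s: 11.7
eef_pos: [0.4366, -0.1964, 0.0365]
tool_rot: [3.124, -0.319, 0.006]
contact_force: [-0.4, 2.1, 7.8]
opening: 0.0409
```

Call:
step_arm --increments '[{"gripper": 0.2,"dx": 0,"dy": 0,"dz": -3,"roll": 0},{"gripper": 0.2,"dx": 0,"dy": 0,"dz": -4,"roll": 0},{"gripper": 0.2,"dx": 0,"dy": 0,"dz": -4,"roll": 0},{"gripper": 0.2,"dx": 0,"dy": 0,"dz": -4,"roll": 0},{"gripper": 0.2,"dx": 0,"dy": 0,"dz": -2,"roll": -0.07},{"gripper": 0.2,"dx": 0,"dy": 0,"dz": 0,"roll": 0},{"gripper": 0.2,"dx": 0,"dy": 0,"dz": 0,"roll": 0}]'

```text
time_s: 12.4
eef_pos: [0.4347, -0.1955, 0.2038]
tool_rot: [-3.134, 0.211, 0.0]
contact_force: [0.0, 0.8, -1.2]
opening: 0.0412
```

Run:
```python
from h import *
go(.5194+.0793,.2215-.0105,.2,-1.702)
```

```text
phi -1.705 roll -0.003 | after roll dx 10.94 dy -42.45 dz 0.38 cm | tilt 0.000 j1 -0.54 j6 1.17 F [ 0.   0.8 -1.2] op 0.0412 t 12.4
```

Call:
step_arm --increments '[{"gripper": 0.2,"dx": 1,"dy": -3.85,"dz": 0,"roll": 0},{"gripper": 0.2,"dx": 1,"dy": -3.85,"dz": 0,"roll": 0},{"gripper": 0.2,"dx": 1,"dy": -3.85,"dz": 0,"roll": 0},{"gripper": 0.2,"dx": 1,"dy": -3.85,"dz": 0,"roll": 0},{"gripper": 0.2,"dx": 1,"dy": -3.85,"dz": 0,"roll": 0},{"gripper": 0.2,"dx": 1,"dy": -3.85,"dz": 0,"roll": 0},{"gripper": 0.2,"dx": 1,"dy": -3.85,"dz": 0,"roll": 0},{"gripper": 0.2,"dx": 1,"dy": -3.85,"dz": 0,"roll": 0}]'

```text
time_s: 13.2
eef_pos: [0.554, 0.1005, 0.2009]
tool_rot: [3.134, -0.211, -0.008]
contact_force: [0.5, -1.3, -2.0]
opening: 0.0412
```

Call:
step_arm --increments '[{"gripper": 0.2,"dx": 1.05,"dy": -3.85,"dz": 0,"roll": 0},{"gripper": 0.2,"dx": 1.05,"dy": -3.9,"dz": 0,"roll": 0},{"gripper": 0.2,"dx": 1.05,"dy": -3.9,"dz": 0,"roll": 0},{"gripper": 0.2,"dx": 0,"dy": 0,"dz": 3,"roll": 0},{"gripper": 0.2,"dx": 0,"dy": 0,"dz": 4,"roll": 0},{"gripper": 0.2,"dx": 0,"dy": 0,"dz": 3,"roll": 0},{"gripper": 0.2,"dx": 0,"dy": 0,"dz": 0,"roll": 0},{"gripper": 0.2,"dx": 0,"dy": 0,"dz": 0,"roll": 0}]'

```text
time_s: 14.0
eef_pos: [0.6005, 0.2098, 0.102]
tool_rot: [3.133, -0.21, -0.007]
contact_force: [0.7, 0.1, -1.3]
opening: 0.0414
```

Run:
```python
from h import *
go(.5194+.0793+.002,.2215-.0105,.0755,-1.702)
```

```text
phi -1.705 roll -0.003 | after roll dx 0.01 dy -0.12 dz 2.65 cm | tilt 0.005 j1 0.25 j6 1.96 F [ 0.7  0.1 -1.3] op 0.0414 t 14.0
```

Call:
step_arm --increments '[{"gripper": 0.2,"dx": 0,"dy": -0.1,"dz": 1.2,"roll": 0},{"gripper": 0.2,"dx": 0,"dy": 0,"dz": 0.9,"roll": 0},{"gripper": 0.2,"dx": 0,"dy": 0,"dz": 0.4,"roll": 0},{"gripper": 0.2,"dx": 0,"dy": 0,"dz": 0.1,"roll": 0},{"gripper": 0.2,"dx": 0,"dy": 0,"dz": 0.1,"roll": 0},{"gripper": 0.2,"dx": 0,"dy": 0,"dz": 0,"roll": 0}]'

```text
time_s: 14.6
eef_pos: [0.6023, 0.2113, 0.0777]
tool_rot: [-3.134, 0.209, -0.001]
contact_force: [0.2, -0.3, -0.9]
opening: 0.0417
```

Call:
step_arm --increments '[{"gripper": 0.7,"dx": 0,"dy": 0,"dz": 0,"roll": 0},{"gripper": 0.7,"dx": 0,"dy": 0,"dz": 0,"roll": 0},{"gripper": 0.7,"dx": 0,"dy": 0,"dz": 0,"roll": 0},{"gripper": 0.7,"dx": 0,"dy": 0,"dz": -3,"roll": 0},{"gripper": 0.8,"dx": 0,"dy": 0,"dz": -4,"roll": 0},{"gripper": 1,"dx": 0,"dy": 0,"dz": -4,"roll": 0},{"gripper": 1,"dx": 0,"dy": 0,"dz": -3,"roll": 0},{"gripper": 1,"dx": 0,"dy": 0,"dz": 0,"roll": 0}]'

```text
time_s: 15.4
eef_pos: [0.605, 0.2121, 0.2247]
tool_rot: [-3.131, 0.209, -0.018]
contact_force: [0.5, 0.8, 1.2]
opening: 0.0855
```

Run:
```python
from h import *
go(.5021,-.106,.2,-1.375)
```

```text
phi -1.704 roll -0.329 | after roll dx -16.28 dy 29.20 dz 2.47 cm | tilt 0.012 j1 0.25 j6 1.96 F [0.5 0.8 1.2] op 0.0855 t 15.4
```

Call:
step_arm --increments '[{"gripper": 1,"dx": 0,"dy": 0,"dz": 0,"roll": -0.11},{"gripper": 1,"dx": 0,"dy": 0,"dz": 0,"roll": -0.11},{"gripper": 1,"dx": 0,"dy": 0,"dz": 0,"roll": -0.11},{"gripper": 1,"dx": -2,"dy": 3.65,"dz": 0.3,"roll": 0},{"gripper": 1,"dx": -2,"dy": 3.65,"dz": 0.3,"roll": 0},{"gripper": 1,"dx": -2,"dy": 3.65,"dz": 0.3,"roll": 0},{"gripper": 1,"dx": -2,"dy": 3.65,"dz": 0.3,"roll": 0},{"gripper": 1,"dx": -2,"dy": 3.65,"dz": 0.3,"roll": 0}]'

```text
time_s: 16.2
eef_pos: [0.5385, 0.0114, 0.2013]
tool_rot: [-3.126, -0.309, 0.002]
contact_force: [1.1, -0.0, -0.5]
opening: 0.0857
```

Call:
step_arm --increments '[{"gripper": 1,"dx": -2,"dy": 3.65,"dz": 1,"roll": 0},{"gripper": 1,"dx": -2,"dy": 3.65,"dz": 1,"roll": 0},{"gripper": 1,"dx": -2,"dy": 3.65,"dz": 2,"roll": 0},{"gripper": 1,"dx": 0,"dy": 0,"dz": 0,"roll": 0},{"gripper": 1,"dx": 0,"dy": 0,"dz": 0,"roll": 0},{"gripper": 1,"dx": 0,"dy": 0,"dz": 0,"roll": 0}]'

```text
time_s: 16.8
eef_pos: [0.5026, -0.1059, 0.1625]
tool_rot: [-3.126, -0.309, -0.001]
contact_force: [0.5, 0.0, 0.6]
opening: 0.0853
```

```bash
cat >> h.py <<'E'
def find(name,x,y,z0=0,box=75):
    wsnap(name);p=pix(None,(x,y,z0+.042),pickle.load(open(name+".pkl","rb")))
    r=fit(name,p,.08,.042,z0,z0+.042,(x,y),CREAM,box=box);print(name,p.round(),*r);return r[0]
E
python3 - <<'E'
from h import *
x,y,a=find("w8",.502,-.106)
go(x,y,.03,a-np.pi/2)
E
```

```text
w8 [279. 216.] [ 0.5019 -0.1061  0.1921] 0.942 6175
phi -1.373 roll 0.006 | after roll dx -0.10 dy 0.03 dz 13.28 cm | tilt 0.001 j1 -0.31 j6 1.06 F [1.1 0.2 0.4] op 0.0851 t 16.9
```

Call:
step_arm --increments '[{"gripper": 1,"dx": -0.2,"dy": 0.05,"dz": 4,"roll": 0.006},{"gripper": 1,"dx": 0,"dy": 0,"dz": 4,"roll": 0},{"gripper": 1,"dx": 0,"dy": 0,"dz": 3.2,"roll": 0},{"gripper": 1,"dx": 0,"dy": 0,"dz": 2,"roll": 0},{"gripper": 1,"dx": 0,"dy": 0,"dz": 0,"roll": 0},{"gripper": 0.3,"dx": 0,"dy": 0,"dz": 0,"roll": 0},{"gripper": 0.3,"dx": 0,"dy": 0,"dz": 0,"roll": 0},{"gripper": 0.3,"dx": 0,"dy": 0,"dz": 0,"roll": 0}]'

```text
time_s: 17.65
eef_pos: [0.5019, -0.1075, 0.0323]
tool_rot: [3.126, 0.3, 0.005]
contact_force: [-0.1, -0.9, 0.1]
opening: 0.044
```

Call:
step_arm --increments '[{"gripper": 0.2,"dx": 0,"dy": 0,"dz": 0,"roll": 0},{"gripper": 0.2,"dx": 0,"dy": 0,"dz": 0,"roll": 0},{"gripper": 0.2,"dx": 0,"dy": 0,"dz": 0,"roll": 0},{"gripper": 0.2,"dx": 0,"dy": 0,"dz": 0,"roll": 0}]'

```text
time_s: 18.05
eef_pos: [0.502, -0.1077, 0.0324]
tool_rot: [3.126, 0.299, 0.006]
contact_force: [-0.0, 0.7, 7.0]
opening: 0.0411
```

Call:
step_arm --increments '[{"gripper": 0.2,"dx": 0,"dy": 0,"dz": -3,"roll": 0},{"gripper": 0.2,"dx": 0,"dy": 0,"dz": -4,"roll": 0},{"gripper": 0.2,"dx": 0,"dy": 0,"dz": -4,"roll": 0},{"gripper": 0.2,"dx": 0,"dy": 0,"dz": -4,"roll": -0.14},{"gripper": 0.2,"dx": 0,"dy": 0,"dz": -2,"roll": -0.14},{"gripper": 0.2,"dx": 0,"dy": 0,"dz": 0,"roll": -0.14},{"gripper": 0.2,"dx": 0,"dy": 0,"dz": 0,"roll": -0.14},{"gripper": 0.2,"dx": 0,"dy": 0,"dz": 0,"roll": -0.14}]'

```text
time_s: 18.85
eef_pos: [0.5, -0.1073, 0.2005]
tool_rot: [2.831, 1.361, 0.0]
contact_force: [-0.2, 0.1, -1.4]
opening: 0.0416
```

Call:
step_arm --increments '[{"gripper": 0.2,"dx": 0,"dy": 0,"dz": 0,"roll": -0.14},{"gripper": 0.2,"dx": 0,"dy": 0,"dz": 0,"roll": -0.14},{"gripper": 0.2,"dx": 0,"dy": 0,"dz": 0,"roll": -0.14},{"gripper": 0.2,"dx": 0,"dy": 0,"dz": 0,"roll": -0.13},{"gripper": 0.2,"dx": 0,"dy": 0,"dz": 0,"roll": 0},{"gripper": 0.2,"dx": 0,"dy": 0,"dz": 0,"roll": 0}]'

```text
time_s: 19.45
eef_pos: [0.5001, -0.1073, 0.2001]
tool_rot: [-2.364, -2.069, 0.0]
contact_force: [0.2, 0.2, -1.6]
opening: 0.0413
```

Run:
```python
from h import *
go(.5194-.0105,.2215-.0793,.2,-.1315)
```

```text
phi -0.133 roll -0.001 | after roll dx 24.85 dy -2.40 dz 0.01 cm | tilt 0.000 j1 -0.32 j6 -0.18 F [ 0.2  0.2 -1.6] op 0.0413 t 19.4
```

Call:
step_arm --increments '[{"gripper": 0.2,"dx": 3.55,"dy": -0.34,"dz": 0,"roll": 0},{"gripper": 0.2,"dx": 3.55,"dy": -0.34,"dz": 0,"roll": 0},{"gripper": 0.2,"dx": 3.55,"dy": -0.34,"dz": 0,"roll": 0},{"gripper": 0.2,"dx": 3.55,"dy": -0.34,"dz": 0,"roll": 0},{"gripper": 0.2,"dx": 3.55,"dy": -0.34,"dz": 0,"roll": 0},{"gripper": 0.2,"dx": 3.55,"dy": -0.34,"dz": 0,"roll": 0},{"gripper": 0.2,"dx": 3.55,"dy": -0.36,"dz": 0,"roll": 0},{"gripper": 0.2,"dx": 0,"dy": 0,"dz": 0,"roll": 0}]'

```text
time_s: 20.25
eef_pos: [0.5085, 0.1454, 0.2004]
tool_rot: [-2.358, -2.075, -0.001]
contact_force: [0.7, -0.4, -1.5]
opening: 0.0417
```

Call:
step_arm --increments '[{"gripper": 0.2,"dx": 0,"dy": 0,"dz": 3,"roll": 0},{"gripper": 0.2,"dx": 0,"dy": 0,"dz": 4,"roll": 0},{"gripper": 0.2,"dx": 0,"dy": 0,"dz": 3,"roll": 0},{"gripper": 0.2,"dx": 0,"dy": 0,"dz": 0,"roll": 0},{"gripper": 0.2,"dx": 0,"dy": 0,"dz": 0,"roll": 0}]'

```text
time_s: 20.75
eef_pos: [0.5087, 0.1417, 0.1004]
tool_rot: [-2.362, -2.071, 0.001]
contact_force: [-0.1, 0.3, -0.3]
opening: 0.0415
```

Run:
```python
from h import *
go(.5194-.0105,.2215-.0793,.0714,-.1315)
wsnap("w9")
```

```text
phi -0.131 roll 0.000 | after roll dx 0.05 dy 0.01 dz 2.90 cm | tilt 0.001 j1 0.17 j6 0.30 F [-0.1  0.3 -0.3] op 0.0415 t 20.8
```

View pics/w9.png

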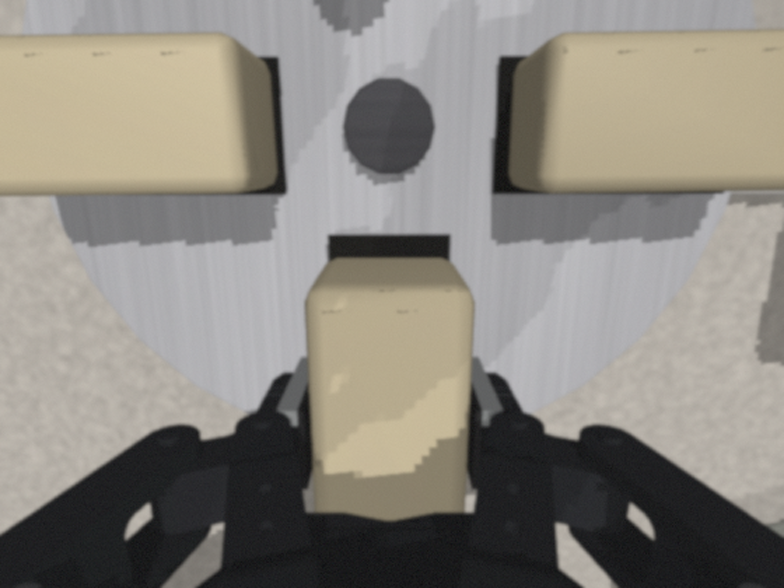

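w9 shows bar A (left) and bar C (right) on their pads, with pad inner edges at u=285 and u=492. Bar C's inner foot is at about u=511, so it may be a few mm too far out. I'll measure that.

Run:
```python
from h import *
hub=np.array([.5194,.2215]);a=-.1315;E=np.array([[np.cos(a),np.sin(a)],[-np.sin(a),np.cos(a)]])
for k,u,v,z in(("hub",389,126,.044),("L pad in",285,191,.039),("L pad in top",278,57,.039),("L foot",277,186,.040),("L foot far",268,62,.04),("L top near",222,191,.081),("L top far",232,34,.081),
 ("R pad in",493,191,.039),("R pad far",498,57,.039),("R foot",511,186,.04),("R foot far",518,62,.04),("R top near",558,190,.081),("R top far",549,34,.081),
 ("P2 pad",329,236,.039),("P2 pad",450,236,.039)):
    print(k,(E@(W("w9",u,v,z)[:2]-hub)*1000).round(1))
```

```text
hub [0.3 0.6]
L pad in [-37.7 -21.5]
L pad in top [-37.5  23.1]
L foot [-40.3 -19.6]
L foot far [-40.7  21.4]
L top near [-46.3 -19.1]
L top far [-40.   20.4]
R pad in [ 38.2 -21.5]
R pad far [37.3 23. ]
R foot [ 44.4 -19.7]
R foot far [44.  21.3]
R top near [ 47.5 -18.9]
R top far [41.4 20.3]
P2 pad [-22.2 -37.9]
P2 pad [ 23.1 -38. ]
```

Run:
```python
from h import *
hub=np.array([.5194,.2221]);a=-.1315;E=np.array([[np.cos(a),np.sin(a)],[-np.sin(a),np.cos(a)]])
for u,v,z in((391,258,.068),(391,292,.110),(307,310,.11),(473,310,.11)): print((E@(W("w9",u,v,z)[:2]-hub)*1000).round(1))
```

```text
[  1.  -41.3]
[  0.9 -41.1]
[-18.9 -45.5]
[ 20.2 -45.5]
```

Call:
step_arm --increments '[{"gripper": 0.2,"dx": 0,"dy": 0,"dz": 1.2,"roll": 0},{"gripper": 0.2,"dx": 0,"dy": 0,"dz": 1.2,"roll": 0},{"gripper": 0.2,"dx": 0,"dy": 0,"dz": 0.3,"roll": 0},{"gripper": 0.2,"dx": 0,"dy": 0,"dz": 0,"roll": 0},{"gripper": 0.2,"dx": 0,"dy": 0,"dz": 0,"roll": 0},{"gripper": 0.2,"dx": 0,"dy": 0,"dz": 0,"roll": 0}]'

```text
time_s: 21.4
eef_pos: [0.5091, 0.1423, 0.0738]
tool_rot: [2.361, 2.072, 0.001]
contact_force: [0.3, 0.9, -0.9]
opening: 0.0415
```

Run:
```python
from h import *
go(.5194-.0105,.2221-.0793,.0714,-.1315)
```

```text
phi -0.130 roll 0.002 | after roll dx 0.05 dy -0.03 dz 0.24 cm | tilt 0.001 j1 0.17 j6 0.30 F [ 0.3  0.9 -0.9] op 0.0415 t 21.4
```

Call:
step_arm --increments '[{"gripper": 0.2,"dx": 0.06,"dy": -0.05,"dz": 0.15,"roll": 0},{"gripper": 0.2,"dx": 0,"dy": 0,"dz": 0.1,"roll": 0},{"gripper": 0.2,"dx": 0,"dy": 0,"dz": 0,"roll": 0},{"gripper": 0.7,"dx": 0,"dy": 0,"dz": 0,"roll": 0},{"gripper": 0.7,"dx": 0,"dy": 0,"dz": 0,"roll": 0},{"gripper": 0.7,"dx": 0,"dy": 0,"dz": 0,"roll": 0},{"gripper": 0.7,"dx": 0,"dy": 0,"dz": -3,"roll": 0},{"gripper": 0.8,"dx": 0,"dy": 0,"dz": -4,"roll": 0}]'

```text
time_s: 22.2
eef_pos: [0.5063, 0.1425, 0.1387]
tool_rot: [-2.359, -2.07, 0.009]
contact_force: [0.5, 0.1, 0.3]
opening: 0.0684
```

Call:
step_arm --increments '[{"gripper": 1,"dx": 0,"dy": 0,"dz": -4,"roll": 0.14},{"gripper": 1,"dx": 0,"dy": 0,"dz": -2,"roll": 0.14},{"gripper": 1,"dx": 0,"dy": 0,"dz": 0,"roll": 0.14},{"gripper": 1,"dx": 0,"dy": 0,"dz": 0,"roll": 0.14},{"gripper": 1,"dx": 0,"dy": 0,"dz": 0,"roll": 0.14},{"gripper": 1,"dx": 0,"dy": 0,"dz": 0,"roll": 0.14},{"gripper": 1,"dx": 0,"dy": 0,"dz": 0,"roll": 0.14},{"gripper": 1,"dx": 0,"dy": 0,"dz": 0,"roll": 0.14}]'

```text
time_s: 23.0
eef_pos: [0.5083, 0.1428, 0.2007]
tool_rot: [3.103, 0.493, -0.0]
contact_force: [-0.7, 0.3, -0.8]
opening: 0.0853
```

Call:
step_arm --increments '[{"gripper": 1,"dx": 0,"dy": 0,"dz": 0,"roll": 0.14},{"gripper": 1,"dx": 0,"dy": 0,"dz": 0,"roll": 0.14},{"gripper": 1,"dx": 0,"dy": 0,"dz": 0,"roll": 0.14},{"gripper": 1,"dx": 0,"dy": 0,"dz": 0,"roll": 0.03},{"gripper": 1,"dx": 0,"dy": 0,"dz": 0,"roll": 0},{"gripper": 1,"dx": 0,"dy": 0,"dz": 0,"roll": 0}]'

```text
time_s: 23.6
eef_pos: [0.5083, 0.1428, 0.2007]
tool_rot: [3.135, -0.202, -0.0]
contact_force: [0.3, 0.7, -0.4]
opening: 0.0854
```

Run:
```python
from h import *
go(.5194+.0793+.002,.2221-.0105,.2,-1.702)
```

```text
phi -1.699 roll 0.003 | after roll dx 8.26 dy -8.03 dz 0.07 cm | tilt 0.000 j1 0.17 j6 1.87 F [ 0.3  0.7 -0.4] op 0.0854 t 23.6
```

Call:
step_arm --increments '[{"gripper": 1,"dx": 2.7,"dy": -2.7,"dz": 0,"roll": 0},{"gripper": 1,"dx": 2.8,"dy": -2.7,"dz": 0,"roll": 0},{"gripper": 1,"dx": 2.8,"dy": -2.65,"dz": 0,"roll": 0},{"gripper": 1,"dx": 0,"dy": 0,"dz": 2,"roll": 0},{"gripper": 1,"dx": 0,"dy": 0,"dz": 4,"roll": 0},{"gripper": 1,"dx": 0,"dy": 0,"dz": 4,"roll": 0},{"gripper": 1,"dx": 0,"dy": 0,"dz": 2.5,"roll": 0},{"gripper": 1,"dx": 0,"dy": 0,"dz": 0,"roll": 0}]'

```text
time_s: 24.4
eef_pos: [0.5975, 0.2111, 0.0704]
tool_rot: [3.132, -0.202, -0.015]
contact_force: [-0.2, -0.9, -0.6]
opening: 0.0852
```

Call:
step_arm --increments '[{"gripper": 0.3,"dx": 0,"dy": 0,"dz": 0,"roll": 0},{"gripper": 0.3,"dx": 0,"dy": 0,"dz": 0,"roll": 0},{"gripper": 0.3,"dx": 0,"dy": 0,"dz": 0,"roll": 0},{"gripper": 0.2,"dx": 0,"dy": 0,"dz": 0,"roll": 0},{"gripper": 0.2,"dx": 0,"dy": 0,"dz": 0,"roll": 0},{"gripper": 0.2,"dx": 0,"dy": 0,"dz": 0,"roll": 0}]'

```text
time_s: 25.0
eef_pos: [0.6028, 0.2124, 0.0787]
tool_rot: [-3.134, 0.202, -0.007]
contact_force: [0.0, -0.2, 6.1]
opening: 0.041
```

Call:
step_arm --increments '[{"gripper": 0.2,"dx": 0,"dy": 0,"dz": -0.5,"roll": 0},{"gripper": 0.2,"dx": 0,"dy": 0,"dz": 0,"roll": 0},{"gripper": 0.2,"dx": -0.2,"dy": 0,"dz": 0,"roll": 0},{"gripper": 0.2,"dx": -0.2,"dy": 0,"dz": 0,"roll": 0},{"gripper": 0.2,"dx": 0,"dy": 0,"dz": 0,"roll": 0},{"gripper": 0.2,"dx": 0,"dy": 0,"dz": 0,"roll": 0},{"gripper": 0.2,"dx": 0,"dy": 0,"dz": 0,"roll": 0}]'

```text
time_s: 25.7
eef_pos: [0.597, 0.2125, 0.0807]
tool_rot: [3.135, -0.203, -0.0]
contact_force: [-0.3, -0.4, -1.8]
opening: 0.0414
```

Run:
```python
from h import *
go(.5194+.0793,.2221-.0105,.073,-1.702)
```

```text
phi -1.700 roll 0.002 | after roll dx 0.18 dy 0.07 dz 0.77 cm | tilt 0.000 j1 0.26 j6 1.96 F [-0.3 -0.4 -1.8] op 0.0414 t 25.7
```

Call:
step_arm --increments '[{"gripper": 0.2,"dx": 0,"dy": 0.05,"dz": 0.2,"roll": 0},{"gripper": 0.2,"dx": 0,"dy": 0,"dz": 0.2,"roll": 0},{"gripper": 0.2,"dx": 0,"dy": 0,"dz": 0,"roll": 0},{"gripper": 0.2,"dx": 0,"dy": 0,"dz": 0,"roll": 0},{"gripper": 0.2,"dx": 0,"dy": 0,"dz": 0,"roll": 0}]'

```text
time_s: 26.2
eef_pos: [0.5973, 0.2122, 0.0788]
tool_rot: [-3.135, 0.203, -0.0]
contact_force: [-5.0, -1.3, 7.5]
opening: 0.0412
```

Call:
step_arm --increments '[{"gripper": 0.7,"dx": 0,"dy": 0,"dz": 0,"roll": 0},{"gripper": 0.7,"dx": 0,"dy": 0,"dz": 0,"roll": 0},{"gripper": 0.7,"dx": 0,"dy": 0,"dz": 0,"roll": 0},{"gripper": 0.7,"dx": 0,"dy": 0,"dz": -2,"roll": 0},{"gripper": 0.8,"dx": 0,"dy": 0,"dz": -4,"roll": 0},{"gripper": 1,"dx": 0,"dy": 0,"dz": -4,"roll": 0},{"gripper": 1,"dx": 0,"dy": 0,"dz": -4,"roll": 0},{"gripper": 1,"dx": 0,"dy": 0,"dz": -4,"roll": 0}]'

```text
time_s: 27.0
eef_pos: [0.5968, 0.2119, 0.2581]
tool_rot: [3.135, -0.203, -0.001]
contact_force: [0.5, -0.6, -0.1]
opening: 0.0857
```

Call:
step_arm --increments '[{"gripper": 1,"dx": -4,"dy": 1,"dz": -3,"roll": 0},{"gripper": 1,"dx": -4,"dy": 1,"dz": -3,"roll": 0},{"gripper": 1,"dx": -4,"dy": 0,"dz": -3,"roll": 0},{"gripper": 1,"dx": -4,"dy": 0,"dz": -3,"roll": 0},{"gripper": 1,"dx": -2,"dy": 0,"dz": -2,"roll": 0},{"gripper": 1,"dx": 0,"dy": 0,"dz": 0,"roll": 0},{"gripper": 1,"dx": 0,"dy": 0,"dz": 0,"roll": 0}]'

```text
time_s: 27.7
eef_pos: [0.4177, 0.2156, 0.3956]
tool_rot: [-3.135, 0.202, -0.002]
contact_force: [0.7, -0.4, -1.5]
opening: 0.0855
```

Run:
```python
from h import *
go(.672,-.0485,.2,-1.702)
wsnap("w10")
```

```text
phi -1.700 roll 0.002 | after roll dx 28.67 dy 22.86 dz 19.56 cm | tilt 0.001 j1 0.36 j6 2.06 F [ 0.7 -0.4 -1.5] op 0.0855 t 27.7
```

View pics/w10.png

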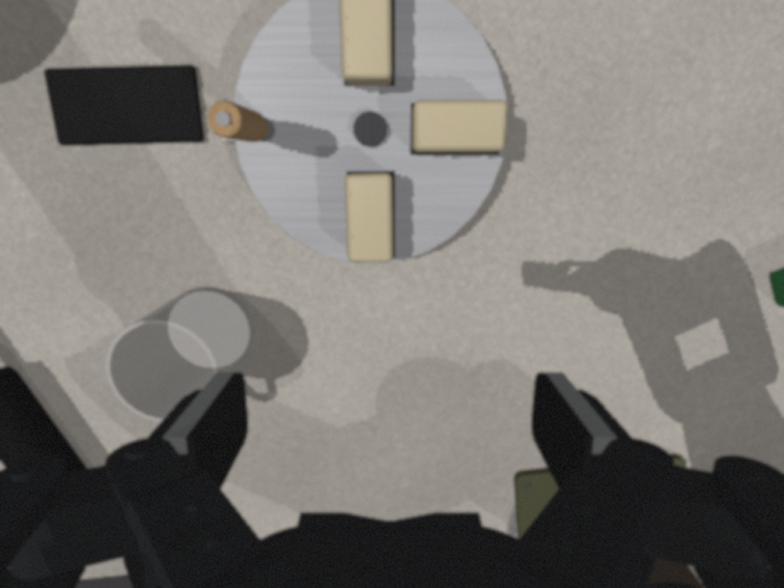

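w10 shows all three bars on their pads: (368,40), (458,126) and (370,217), with the grip top at (226,120) and the hub at (371,129). I'll fit them numerically.

```bash
cat >> h.py <<'E'
def chk(name,hub=(.5194,.2219),a=-.1315):
    M=pickle.load(open(name+".pkl","rb"))
    for k,t in(("pad1",a),("pad2",a-np.pi/2),("pad3",a+np.pi)):
        c=np.array(hub)+.08*np.array([np.cos(t),np.sin(t)]);p=pix(None,(*c,.081),M)
        if not(10<p[0]<550 and 10<p[1]<410): print(k,"out",p);continue
        r=fit(name,p,.08,.042,.039,.081,(*c,t),CREAM,box=60)
        d=r[0][:2]-c;print(k,"radial %.1f tang %.1f mm yaw %.3f"%(d@[np.cos(t),np.sin(t)]*1000,d@[-np.sin(t),np.cos(t)]*1000,r[0][2]-t),r[1])
E
python3 - <<'E'
from h import *
chk("w10")
print("grip",W("w10",226,120,.15),"pred",.5194+.1*np.sin(.1315),.2219+.1*np.cos(.1315))
print("jug hint",W("w10",210,330,0))
E
```

```text
pad1 radial -2.1 tang -0.2 mm yaw 0.011 0.982
pad2 radial -1.6 tang -1.1 mm yaw 0.009 0.944
pad3 radial -0.2 tang 0.9 mm yaw 0.009 0.954
grip [0.53020573 0.31914473 0.15      ] pred 0.532512133906413 0.32103663270668564
jug hint [0.33127561 0.43256266 0.        ]
```

Call:
step_arm --increments '[{"gripper": 0,"dx": 3.6,"dy": 2.85,"dz": 1.2,"roll": 0},{"gripper": 0,"dx": 3.6,"dy": 2.85,"dz": 1.2,"roll": 0},{"gripper": 0,"dx": 3.6,"dy": 2.85,"dz": 1.2,"roll": 0},{"gripper": 0,"dx": 3.6,"dy": 2.85,"dz": 1.2,"roll": 0},{"gripper": 0,"dx": 3.6,"dy": 2.85,"dz": 1.2,"roll": 0},{"gripper": 0,"dx": 3.6,"dy": 2.85,"dz": 1.2,"roll": 0},{"gripper": 0,"dx": 3.6,"dy": 2.85,"dz": 1.2,"roll": 0},{"gripper": 0,"dx": 3.5,"dy": 2.9,"dz": 1.2,"roll": 0}]'

```text
time_s: 28.55
eef_pos: [0.6737, -0.0505, 0.2951]
tool_rot: [-3.134, 0.205, 0.008]
contact_force: [0.6, 1.5, 0.6]
opening: -0.0003
```

Call:
step_arm --increments '[{"gripper": 0,"dx": 0,"dy": 0,"dz": 4,"roll": 0},{"gripper": 0,"dx": 0,"dy": 0,"dz": 4,"roll": 0},{"gripper": 0,"dx": 0,"dy": 0,"dz": 4,"roll": 0},{"gripper": 0,"dx": 0,"dy": 0,"dz": 4,"roll": 0},{"gripper": 0,"dx": 0,"dy": 0,"dz": 2,"roll": 0},{"gripper": 0,"dx": 0,"dy": 0,"dz": 0,"roll": 0},{"gripper": 0,"dx": 0,"dy": 0,"dz": 0,"roll": 0}]'

```text
time_s: 29.25
eef_pos: [0.6721, -0.0485, 0.1176]
tool_rot: [-3.135, 0.204, 0.005]
contact_force: [-0.0, -0.9, 0.7]
opening: 0.0001
```

Run:
```python
from h import *
go(.672,-.0485,.094,-1.702)
```

```text
phi -1.701 roll 0.001 | after roll dx -0.01 dy -0.00 dz 2.36 cm | tilt 0.003 j1 -0.15 j6 1.55 F [-0.  -0.9  0.7] op 0.0001 t 29.2
```

Call:
step_arm --increments '[{"gripper": 0,"dx": 0,"dy": 0,"dz": 1.2,"roll": 0},{"gripper": 0,"dx": 0,"dy": 0,"dz": 0.8,"roll": 0},{"gripper": 0,"dx": 0,"dy": 0,"dz": 0.4,"roll": 0},{"gripper": 0,"dx": 0,"dy": 0,"dz": 0.4,"roll": 0},{"gripper": 0,"dx": 0,"dy": 0,"dz": 0.4,"roll": 0},{"gripper": 0,"dx": 0,"dy": 0,"dz": 0,"roll": 0},{"gripper": 0,"dx": 0,"dy": 0,"dz": 0,"roll": 0}]'

```text
time_s: 29.95
eef_pos: [0.6727, -0.048, 0.0883]
tool_rot: [3.135, -0.203, -0.0]
contact_force: [-3.2, 0.2, 4.8]
opening: 0.0002
```

Call:
step_arm --increments '[{"gripper": 0,"dx": 0,"dy": 0,"dz": 0.2,"roll": 0},{"gripper": 0,"dx": 0,"dy": 0,"dz": 0.2,"roll": 0},{"gripper": 0,"dx": 0,"dy": 0,"dz": 0,"roll": 0},{"gripper": 0,"dx": 0,"dy": 0,"dz": 0,"roll": 0}]'

```text
time_s: 30.35
eef_pos: [0.673, -0.048, 0.086]
tool_rot: [3.135, -0.203, 0.0]
contact_force: [-6.6, -0.1, 12.8]
opening: -0.0002
```

Call:
step_arm --increments '[{"gripper": 0,"dx": 0,"dy": 0,"dz": 0.2,"roll": 0},{"gripper": 0,"dx": 0,"dy": 0,"dz": 0,"roll": 0},{"gripper": 0,"dx": 0,"dy": 0,"dz": 0,"roll": 0}]'

```text
time_s: 30.65
eef_pos: [0.6731, -0.048, 0.0858]
tool_rot: [3.135, -0.202, -0.0]
contact_force: [-12.5, 1.3, 20.5]
opening: -0.0
```

Call:
step_arm --increments '[{"gripper": 0,"dx": 0,"dy": 0,"dz": -1,"roll": 0},{"gripper": 0,"dx": 0,"dy": 0,"dz": -2,"roll": 0},{"gripper": 0,"dx": 0,"dy": 0,"dz": -4,"roll": 0},{"gripper": 0.4,"dx": 0,"dy": 0,"dz": -4,"roll": 0},{"gripper": 1,"dx": 0,"dy": 0,"dz": -4,"roll": 0},{"gripper": 1,"dx": 0,"dy": 0,"dz": -4,"roll": 0},{"gripper": 1,"dx": 0,"dy": 0,"dz": 0,"roll": 0},{"gripper": 1,"dx": 0,"dy": 0,"dz": 0,"roll": 0}]'

```text
time_s: 31.45
eef_pos: [0.6735, -0.0481, 0.273]
tool_rot: [3.135, -0.203, 0.006]
contact_force: [0.0, 0.0, -0.4]
opening: 0.072
```

Run:
```python
from h import *
go(.532,.3205,.25,-1.702)
go(.532,.3205,.25,-.13)
im=robot.camera("scene");cv2.imwrite("pics/s1_raw.png",im)
a=cv2.imread("pics/s0_raw.png");d=cv2.absdiff(a,im).max(2)
c=im[195:270,315:400];b=a[195:270,315:400]
cv2.imwrite("pics/lampcmp.png",cv2.resize(np.hstack([b,c]),None,fx=4,fy=4))
print(b.mean((0,1)),c.mean((0,1)),b.max(),c.max())
```

```text
phi -1.700 roll 0.002 | after roll dx -18.85 dy -34.69 dz 2.30 cm | tilt 0.004 j1 -0.15 j6 1.55 F [ 0.   0.  -0.4] op 0.0720 t 31.4
phi -1.700 roll -1.570 | after roll dx 34.71 dy -18.81 dz 2.30 cm | tilt 0.004 j1 -0.15 j6 1.55 F [ 0.   0.  -0.4] op 0.0720 t 31.4
[149.83858824 152.19968627 151.34635294] [148.6665098  154.09160784 154.25694118] 220 223
```

Call:
step_arm --increments '[{"gripper": 0.75,"dx": 0,"dy": 0,"dz": 0,"roll": -0.14},{"gripper": 0.75,"dx": 0,"dy": 0,"dz": 0,"roll": -0.14},{"gripper": 0.75,"dx": 0,"dy": 0,"dz": 0,"roll": -0.14},{"gripper": 0.75,"dx": 0,"dy": 0,"dz": 0,"roll": -0.14},{"gripper": 0.75,"dx": 0,"dy": 0,"dz": 0,"roll": -0.14},{"gripper": 0.75,"dx": 0,"dy": 0,"dz": 0,"roll": -0.14},{"gripper": 0.75,"dx": 0,"dy": 0,"dz": 0,"roll": -0.14},{"gripper": 0.75,"dx": 0,"dy": 0,"dz": 0,"roll": -0.14}]'

```text
time_s: 32.3
eef_pos: [0.6717, -0.0478, 0.2681]
tool_rot: [-2.757, -1.5, 0.006]
contact_force: [0.5, -0.3, -0.4]
opening: 0.0637
```

Call:
step_arm --increments '[{"gripper": 0.75,"dx": 0,"dy": 0,"dz": 0,"roll": -0.15},{"gripper": 0.75,"dx": 0,"dy": 0,"dz": 0,"roll": -0.15},{"gripper": 0.75,"dx": 0,"dy": 0,"dz": 0,"roll": -0.15},{"gripper": 0.75,"dx": 3.5,"dy": -1.9,"dz": 0,"roll": 0},{"gripper": 0.75,"dx": 3.5,"dy": -1.9,"dz": 0,"roll": 0},{"gripper": 0.75,"dx": 3.5,"dy": -1.9,"dz": 0,"roll": 0},{"gripper": 0.75,"dx": 3.5,"dy": -1.9,"dz": 0,"roll": 0},{"gripper": 0.75,"dx": 3.5,"dy": -1.9,"dz": 0,"roll": 0}]'

```text
time_s: 33.1
eef_pos: [0.5995, 0.139, 0.2684]
tool_rot: [-2.359, -2.071, 0.006]
contact_force: [0.5, 0.8, -0.1]
opening: 0.0638
```

Call:
step_arm --increments '[{"gripper": 0.75,"dx": 3,"dy": -1.9,"dz": 0,"roll": 0},{"gripper": 0.75,"dx": 3,"dy": -1.9,"dz": 0,"roll": 0},{"gripper": 0.75,"dx": 3,"dy": -1.9,"dz": 0,"roll": 0},{"gripper": 0.75,"dx": 0,"dy": 0,"dz": 0,"roll": 0},{"gripper": 0.75,"dx": 0,"dy": 0,"dz": 0,"roll": 0},{"gripper": 0.75,"dx": 0,"dy": 0,"dz": 0,"roll": 0}]'

```text
time_s: 33.7
eef_pos: [0.5562, 0.2337, 0.27]
tool_rot: [-2.361, -2.071, 0.004]
contact_force: [0.8, -0.5, -0.4]
opening: 0.064
```

Run:
```python
from h import *
go(.532,.320,.131,-.1315)
wsnap("w11")
b=cv2.imread("pics/lampcmp.png")[:, :680];im=cv2.imread("pics/w11.png")
b=cv2.resize(b,(420,int(420*b.shape[0]/b.shape[1])))
im=cv2.resize(im,(560,420));o=np.zeros((600,560,3),np.uint8);o[:420]=im;o[420:420+min(180,b.shape[0]),:420]=b[:180]
cv2.imwrite("pics/comb1.png",o)
```

```text
phi -0.131 roll 0.001 | after roll dx 8.24 dy -3.53 dz 13.90 cm | tilt 0.002 j1 0.31 j6 0.44 F [ 0.8 -0.5 -0.4] op 0.0640 t 33.7
```

View pics/comb1.png

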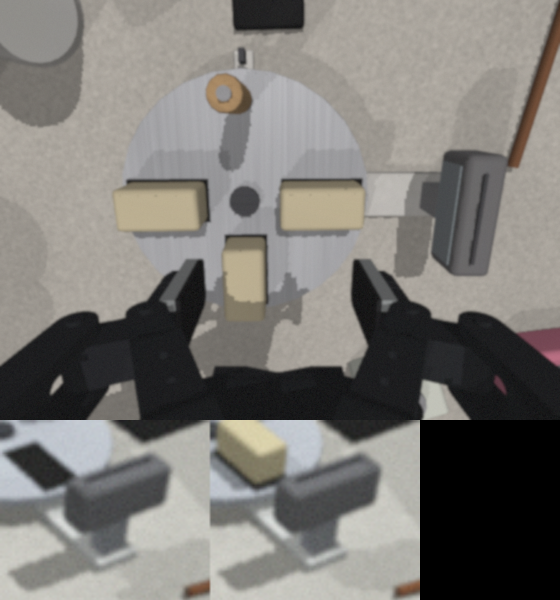

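comb1 shows the bars in place, the grip top at (224,93) and the pointer at (243,55). The lamp's front isn't visible from the scene camera, so I'll check it in the side view numerically and locate the grip.

Run:
```python
from h import *
print("grip",W("w11",224,93,.15,1.0), "hub",W("w11",245,201,.044,1.0),"ptr",W("w11",242,50,.06,1.0))
chk("w11")
a=cv2.imread("pics/d0_raw.png");b=robot.camera("side");cv2.imwrite("pics/d1_raw.png",b)
d=b.astype(int)-a
for r in((268,160,300,200),(240,200,300,230)):
    u0,v0,u1,v1=r;q=d[v0:v1,u0:u1];print(q.mean((0,1)).round(1),q.max((0,1)))
    i=np.unravel_index(q.sum(2).argmax(),q.shape[:2]);print(i[1]+u0,i[0]+v0,a[i[0]+v0,i[1]+u0],b[i[0]+v0,i[1]+u0])
print(pix("side",(.708,.197,.09))*1.0)
go(*W("w11",224,93,.15,1.0)[:2],.131)
```

```text
grip [0.53218822 0.32108226 0.15      ] hub [0.52032788 0.22263702 0.044     ] ptr [0.54120986 0.36135862 0.06      ]
pad1 radial -4.0 tang 2.0 mm yaw 0.001 0.925
pad2 radial -1.9 tang 1.2 mm yaw -0.013 0.938
pad3 radial -1.4 tang -1.1 mm yaw 0.043 0.93
[ 9.6 10.4 10.9] [135 145 151]
289 161 [14  5  4] [145 150 153]
[-1.7  2.3  3.7] [122 146 152]
241 205 [11 10 11] [133 156 163]
[278.41919773 180.44541269]
phi -0.132 roll 0.000 | after roll dx 8.37 dy -3.57 dz 13.98 cm | tilt 0.001 j1 0.31 j6 0.44 F [ 0.2  0.  -0. ] op 0.0639 t 33.8
```

Run:
```python
from h import *
for u0,u1 in((281,364),(117,201)):
    print(W("w11",(u0+u1)/2,206,.081,1.0)-[.5197,.2222,0])
a=cv2.imread("pics/d0_raw.png");b=cv2.imread("pics/d1_raw.png")
for r in((270,172,286,186),(272,176,280,184),(262,190,275,200)):
    u0,v0,u1,v1=r;print(a[v0:v1,u0:u1].mean((0,1)).round(),b[v0:v1,u0:u1].mean((0,1)).round())
cv2.imwrite("pics/lampside.png",cv2.resize(np.hstack([a[150:215,240:315],b[150:215,240:315]]),None,fx=5,fy=5,interpolation=cv2.INTER_CUBIC))
```

```text
[ 0.07587119 -0.00503632  0.081     ]
[-0.07416239  0.01467723  0.081     ]
[91. 89. 88.] [87. 85. 85.]
[84. 81. 78.] [81. 77. 75.]
[150. 154. 157.] [140. 145. 148.]
```

View pics/lampside.png

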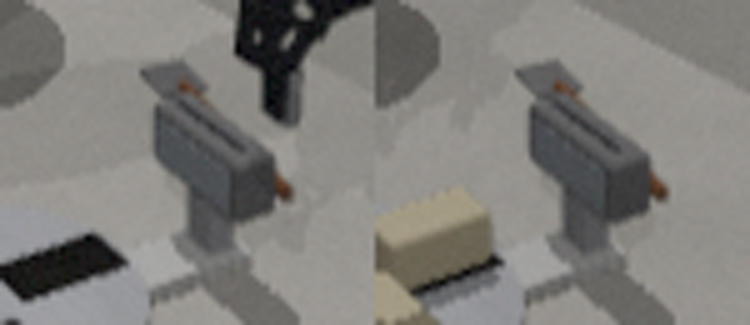

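No lamp glow is drawn in either camera, before or after. The button did bottom out, though: 20 N with no further travel. The bars sit symmetrically, so I'll go on to the grip.

Call:
step_arm --increments '[{"gripper": 0.75,"dx": 2.1,"dy": -0.9,"dz": 0,"roll": 0},{"gripper": 0.75,"dx": 2.1,"dy": -0.9,"dz": 0,"roll": 0},{"gripper": 0.75,"dx": 2.1,"dy": -0.9,"dz": 0,"roll": 0},{"gripper": 0.75,"dx": 2.1,"dy": -0.9,"dz": 0,"roll": 0},{"gripper": 0.75,"dx": 0,"dy": 0,"dz": 2,"roll": 0},{"gripper": 0.75,"dx": 0,"dy": 0,"dz": 2,"roll": 0},{"gripper": 0.75,"dx": 0,"dy": 0,"dz": 0,"roll": 0},{"gripper": 0.75,"dx": 0,"dy": 0,"dz": 0,"roll": 0}]'

```text
time_s: 34.6
eef_pos: [0.5318, 0.3217, 0.2314]
tool_rot: [-2.362, -2.071, 0.002]
contact_force: [-0.2, 0.5, 0.1]
opening: 0.0642
```

Run:
```python
from h import *
go(.5325,.3212,.131,-.1315)
```

```text
phi -0.131 roll 0.000 | after roll dx -0.04 dy 0.07 dz 10.04 cm | tilt 0.001 j1 0.46 j6 0.59 F [-0.2  0.5  0.1] op 0.0642 t 34.6
```

Call:
step_arm --increments '[{"gripper": 0.75,"dx": 0,"dy": 0,"dz": 3,"roll": 0},{"gripper": 0.75,"dx": 0,"dy": 0,"dz": 3,"roll": 0},{"gripper": 0.75,"dx": 0,"dy": 0.05,"dz": 2.5,"roll": 0},{"gripper": 0.75,"dx": 0,"dy": 0,"dz": 1.5,"roll": 0},{"gripper": 0.75,"dx": 0,"dy": 0,"dz": 0,"roll": 0},{"gripper": 0.4,"dx": 0,"dy": 0,"dz": 0,"roll": 0},{"gripper": 0.1,"dx": 0,"dy": 0,"dz": 0,"roll": 0},{"gripper": 0.1,"dx": 0,"dy": 0,"dz": 0,"roll": 0}]'

```text
time_s: 35.4
eef_pos: [0.5332, 0.3229, 0.1341]
tool_rot: [2.36, 2.072, 0.005]
contact_force: [-0.1, -0.1, 1.1]
opening: 0.0253
```

Call:
step_arm --increments '[{"gripper": 0.1,"dx": 0,"dy": 0,"dz": 0,"roll": 0},{"gripper": 0.1,"dx": 0,"dy": 0,"dz": 0,"roll": 0},{"gripper": 0.1,"dx": 0,"dy": 0,"dz": 0,"roll": 0},{"gripper": 0.1,"dx": 0,"dy": 0,"dz": 0,"roll": 0}]'

```text
time_s: 35.8
eef_pos: [0.5332, 0.323, 0.1341]
tool_rot: [2.36, 2.072, 0.005]
contact_force: [-0.5, -1.2, 6.8]
opening: 0.0248
```

Run:
```python
from h import *
go(.5325,.3212,.131,-.1315)
# circle rows: 48 steps, tool axes constant (phi -.1315). tool X at angle a+90 (=radial out to grip), tool Y at angle a
N=48;th=np.arange(N+1)*2*np.pi/N
# grip rel hub in (toolY,toolX): start (0,10)cm ; ccw
Y=-10*np.sin(th);X=10*np.cos(th)
for i in range(0,N,8): print([(round(float(X[j+1]-X[j]),2),round(float(Y[j+1]-Y[j]),2)) for j in range(i,i+8)])
```

```text
phi -0.130 roll 0.002 | after roll dx -0.18 dy -0.04 dz 0.31 cm | tilt 0.004 j1 0.46 j6 0.59 F [-0.5 -1.2  6.8] op 0.0248 t 35.8
[(-0.09, -1.31), (-0.26, -1.28), (-0.42, -1.24), (-0.58, -1.17), (-0.73, -1.09), (-0.86, -0.98), (-0.98, -0.86), (-1.09, -0.73)]
[(-1.17, -0.58), (-1.24, -0.42), (-1.28, -0.26), (-1.31, -0.09), (-1.31, 0.09), (-1.28, 0.26), (-1.24, 0.42), (-1.17, 0.58)]
[(-1.09, 0.73), (-0.98, 0.86), (-0.86, 0.98), (-0.73, 1.09), (-0.58, 1.17), (-0.42, 1.24), (-0.26, 1.28), (-0.09, 1.31)]
[(0.09, 1.31), (0.26, 1.28), (0.42, 1.24), (0.58, 1.17), (0.73, 1.09), (0.86, 0.98), (0.98, 0.86), (1.09, 0.73)]
[(1.17, 0.58), (1.24, 0.42), (1.28, 0.26), (1.31, 0.09), (1.31, -0.09), (1.28, -0.26), (1.24, -0.42), (1.17, -0.58)]
[(1.09, -0.73), (0.98, -0.86), (0.86, -0.98), (0.73, -1.09), (0.58, -1.17), (0.42, -1.24), (0.26, -1.28), (0.09, -1.31)]
```

Call:
step_arm --increments '[{"gripper": 0.1,"dx": -0.09,"dy": -1.31,"dz": 0,"roll": 0},{"gripper": 0.1,"dx": -0.26,"dy": -1.28,"dz": 0,"roll": 0},{"gripper": 0.1,"dx": -0.42,"dy": -1.24,"dz": 0,"roll": 0},{"gripper": 0.1,"dx": -0.58,"dy": -1.17,"dz": 0,"roll": 0},{"gripper": 0.1,"dx": -0.73,"dy": -1.09,"dz": 0,"roll": 0},{"gripper": 0.1,"dx": -0.86,"dy": -0.98,"dz": 0,"roll": 0},{"gripper": 0.1,"dx": -0.98,"dy": -0.86,"dz": 0,"roll": 0},{"gripper": 0.1,"dx": -1.09,"dy": -0.73,"dz": 0,"roll": 0}]'

```text
time_s: 36.6
eef_pos: [0.44, 0.2851, 0.1341]
tool_rot: [-2.36, -2.073, -0.008]
contact_force: [0.5, 2.7, 6.7]
opening: 0.0246
```

```bash
cat >> h.py <<'E'
def ang():
    s=robot.observe();v=s["eef_pos"][:2]-[.5194,.2220];print("r %.1f mm, turn %.3f"%(np.hypot(*v)*1000,(np.arctan2(v[1],v[0])-1.4393)%(2*np.pi)))
E
python3 -c "
from h import *
ang();go(.5194,.222,.131,-.1315)"
```

```text
r 101.5 mm, turn 1.031
phi -0.130 roll 0.002 | after roll dx -5.22 dy 8.70 dz 0.31 cm | tilt 0.005 j1 0.47 j6 0.60 F [0.5 2.7 6.7] op 0.0246 t 36.6
```

Tracking the circle well, 1.03 of 1.047 rad so far. Continuing.

Call:
step_arm --increments '[{"gripper": 0.1,"dx": -1.17,"dy": -0.58,"dz": 0,"roll": 0},{"gripper": 0.1,"dx": -1.24,"dy": -0.42,"dz": 0,"roll": 0},{"gripper": 0.1,"dx": -1.28,"dy": -0.26,"dz": 0,"roll": 0},{"gripper": 0.1,"dx": -1.31,"dy": -0.09,"dz": 0,"roll": 0},{"gripper": 0.1,"dx": -1.31,"dy": 0.09,"dz": 0,"roll": 0},{"gripper": 0.1,"dx": -1.28,"dy": 0.26,"dz": 0,"roll": 0},{"gripper": 0.1,"dx": -1.24,"dy": 0.42,"dz": 0,"roll": 0},{"gripper": 0.1,"dx": -1.17,"dy": 0.58,"dz": 0,"roll": 0}]'

```text
time_s: 37.4
eef_pos: [0.4269, 0.1851, 0.134]
tool_rot: [-2.36, -2.073, -0.003]
contact_force: [-2.8, 0.8, 9.7]
opening: 0.0247
```

```bash
python3 -c "
from h import *
ang();go(.5194,.222,.131,-.1315)
wsnap('w12')"
```

```text
r 99.6 mm, turn 2.082
phi -0.130 roll 0.002 | after roll dx 4.87 dy 8.68 dz 0.30 cm | tilt 0.002 j1 0.29 j6 0.42 F [-2.8  0.8  9.7] op 0.0247 t 37.4
```

Call:
step_arm --increments '[{"gripper": 0.1,"dx": -1.09,"dy": 0.73,"dz": 0,"roll": 0},{"gripper": 0.1,"dx": -0.98,"dy": 0.86,"dz": 0,"roll": 0},{"gripper": 0.1,"dx": -0.86,"dy": 0.98,"dz": 0,"roll": 0},{"gripper": 0.1,"dx": -0.73,"dy": 1.09,"dz": 0,"roll": 0},{"gripper": 0.1,"dx": -0.58,"dy": 1.17,"dz": 0,"roll": 0},{"gripper": 0.1,"dx": -0.42,"dy": 1.24,"dz": 0,"roll": 0},{"gripper": 0.1,"dx": -0.26,"dy": 1.28,"dz": 0,"roll": 0},{"gripper": 0.1,"dx": -0.09,"dy": 1.31,"dz": 0,"roll": 0}]'

```text
time_s: 38.25
eef_pos: [0.5073, 0.1245, 0.134]
tool_rot: [2.361, 2.072, 0.005]
contact_force: [-1.5, 4.5, 9.6]
opening: 0.0244
```

```bash
python3 -c "
from h import *
ang();go(.5194,.222,.131,-.1315)"
```

```text
r 98.3 mm, turn 3.150
phi -0.130 roll 0.001 | after roll dx 9.83 dy -0.08 dz 0.30 cm | tilt 0.003 j1 0.14 j6 0.27 F [-1.5  4.5  9.6] op 0.0244 t 38.2
```

Call:
step_arm --increments '[{"gripper": 0.1,"dx": 0.09,"dy": 1.31,"dz": 0,"roll": 0},{"gripper": 0.1,"dx": 0.26,"dy": 1.28,"dz": 0,"roll": 0},{"gripper": 0.1,"dx": 0.42,"dy": 1.24,"dz": 0,"roll": 0},{"gripper": 0.1,"dx": 0.58,"dy": 1.17,"dz": 0,"roll": 0},{"gripper": 0.1,"dx": 0.73,"dy": 1.09,"dz": 0,"roll": 0},{"gripper": 0.1,"dx": 0.86,"dy": 0.98,"dz": 0,"roll": 0},{"gripper": 0.1,"dx": 0.98,"dy": 0.86,"dz": 0,"roll": 0},{"gripper": 0.1,"dx": 1.09,"dy": 0.73,"dz": 0,"roll": 0}]'

```text
time_s: 39.05
eef_pos: [0.5988, 0.1634, 0.134]
tool_rot: [-2.361, -2.072, -0.002]
contact_force: [-4.9, 2.4, 10.0]
opening: 0.0248
```

```bash
python3 -c "
from h import *
ang();go(.5194,.222,.131,-.1315)"
```

```text
r 98.7 mm, turn 4.208
phi -0.130 roll 0.002 | after roll dx 4.77 dy -8.64 dz 0.30 cm | tilt 0.001 j1 0.18 j6 0.31 F [-4.9  2.4 10. ] op 0.0248 t 39.0
```

Call:
step_arm --increments '[{"gripper": 0.1,"dx": 1.17,"dy": 0.58,"dz": 0,"roll": 0},{"gripper": 0.1,"dx": 1.24,"dy": 0.42,"dz": 0,"roll": 0},{"gripper": 0.1,"dx": 1.28,"dy": 0.26,"dz": 0,"roll": 0},{"gripper": 0.1,"dx": 1.31,"dy": 0.09,"dz": 0,"roll": 0},{"gripper": 0.1,"dx": 1.31,"dy": -0.09,"dz": 0,"roll": 0},{"gripper": 0.1,"dx": 1.28,"dy": -0.26,"dz": 0,"roll": 0},{"gripper": 0.1,"dx": 1.24,"dy": -0.42,"dz": 0,"roll": 0},{"gripper": 0.1,"dx": 1.17,"dy": -0.58,"dz": 0,"roll": 0}]'

```text
time_s: 39.85
eef_pos: [0.6117, 0.2619, 0.134]
tool_rot: [2.36, 2.072, 0.001]
contact_force: [-3.1, -4.2, 9.7]
opening: 0.0248
```

```bash
python3 -c "
from h import *
ang();go(.5194,.222,.131,-.1315)"
```

```text
r 100.5 mm, turn 5.252
phi -0.130 roll 0.002 | after roll dx -5.16 dy -8.62 dz 0.30 cm | tilt 0.002 j1 0.32 j6 0.45 F [-3.1 -4.2  9.7] op 0.0248 t 39.9
```

Call:
step_arm --increments '[{"gripper": 0.1,"dx": 1.09,"dy": -0.73,"dz": 0,"roll": 0},{"gripper": 0.1,"dx": 0.98,"dy": -0.86,"dz": 0,"roll": 0},{"gripper": 0.1,"dx": 0.86,"dy": -0.98,"dz": 0,"roll": 0},{"gripper": 0.1,"dx": 0.73,"dy": -1.09,"dz": 0,"roll": 0},{"gripper": 0.1,"dx": 0.58,"dy": -1.17,"dz": 0,"roll": 0},{"gripper": 0.1,"dx": 0.42,"dy": -1.24,"dz": 0,"roll": 0},{"gripper": 0.1,"dx": 0.26,"dy": -1.28,"dz": 0,"roll": 0},{"gripper": 0.1,"dx": 0.09,"dy": -1.31,"dz": 0,"roll": 0}]'

```text
time_s: 40.65
eef_pos: [0.5328, 0.3231, 0.1341]
tool_rot: [2.359, 2.072, 0.006]
contact_force: [1.5, -1.6, 7.5]
opening: 0.025
```

Call:
step_arm --increments '[{"gripper": 0.1,"dx": 0,"dy": 0,"dz": 0,"roll": 0},{"gripper": 0.1,"dx": 0,"dy": 0,"dz": 0,"roll": 0},{"gripper": 0.1,"dx": 0,"dy": 0,"dz": 0,"roll": 0},{"gripper": 0.1,"dx": 0,"dy": 0,"dz": 0,"roll": 0}]'

```text
time_s: 41.05
eef_pos: [0.5324, 0.3231, 0.134]
tool_rot: [2.36, 2.073, 0.004]
contact_force: [-2.1, 0.4, 7.7]
opening: 0.0248
```

```bash
python3 -c "
from h import *
ang();go(.5332,.3230,.131,-.1315)"
```

```text
r 101.9 mm, turn 0.004
phi -0.130 roll 0.002 | after roll dx 0.00 dy 0.08 dz 0.30 cm | tilt 0.003 j1 0.46 j6 0.59 F [-2.1  0.4  7.7] op 0.0248 t 41.0
```

The turn is complete, within 0.01 rad of the start. Releasing, rising and checking.

Call:
step_arm --increments '[{"gripper": 0.75,"dx": 0,"dy": 0,"dz": 0,"roll": 0},{"gripper": 0.75,"dx": 0,"dy": 0,"dz": 0,"roll": 0},{"gripper": 0.75,"dx": 0,"dy": 0,"dz": 0,"roll": 0},{"gripper": 0.75,"dx": 0,"dy": 0,"dz": -3,"roll": 0},{"gripper": 0.75,"dx": 0,"dy": 0,"dz": -4,"roll": 0},{"gripper": 0.75,"dx": 0,"dy": 0,"dz": -4,"roll": 0},{"gripper": 0.75,"dx": 0,"dy": 0,"dz": -4,"roll": 0},{"gripper": 0.75,"dx": -2,"dy": 0,"dz": -4,"roll": 0}]'

```text
time_s: 41.85
eef_pos: [0.529, 0.3034, 0.3225]
tool_rot: [-2.358, -2.074, 0.001]
contact_force: [-0.0, 0.1, -0.9]
opening: 0.0643
```

Call:
step_arm --increments '[{"gripper": 0.75,"dx": -4,"dy": 0,"dz": -2,"roll": 0},{"gripper": 0.75,"dx": -4,"dy": 0,"dz": -2,"roll": 0},{"gripper": 0.75,"dx": -3,"dy": 0,"dz": -2,"roll": 0},{"gripper": 0.75,"dx": 0,"dy": 0,"dz": 0,"roll": 0},{"gripper": 0.75,"dx": 0,"dy": 0,"dz": 0,"roll": 0}]'

```text
time_s: 42.35
eef_pos: [0.5152, 0.1932, 0.3818]
tool_rot: [2.362, 2.071, 0.002]
contact_force: [0.0, -0.5, -0.3]
opening: 0.064
```

Run:
```python
from h import *
wsnap("w13");M=pickle.load(open("w13.pkl","rb"))
for n,p in(("grip",(.5322,.3211,.15)),("p1",(.5987,.2115,.081)),("p2",(.509,.1427,.081)),("p3",(.44,.2325,.081)),("hub",(.5194,.222,.044))):print(n,(pix(None,p,M)*1.4).round())
chk("w13",a=-.1315)
go(.672,-.0485,.25,-.1315)
```

```text
grip [388.  70.]
p1 [482. 211.]
p2 [389. 300.]
p3 [296. 211.]
hub [389. 207.]
pad1 radial -3.1 tang 1.5 mm yaw -0.013 0.923
pad2 radial -1.9 tang -0.9 mm yaw -0.011 0.934
pad3 radial -0.3 tang -1.8 mm yaw 0.015 0.949
phi -0.130 roll 0.001 | after roll dx -21.95 dy 18.75 dz 13.07 cm | tilt 0.001 j1 0.26 j6 0.39 F [ 0.1 -0.5  0.5] op 0.0639 t 42.4
```

View pics/w13.png

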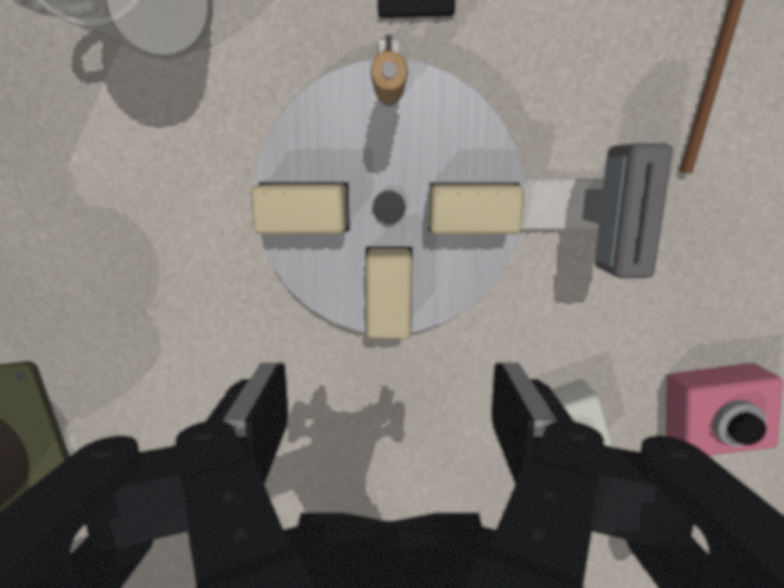

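w13 shows the bars in place and the grip at the pointer: seen at (389,70), predicted (388,70). Now the second button press.

Call:
step_arm --increments '[{"gripper": 0,"dx": -2.75,"dy": 2.35,"dz": 1.5,"roll": 0},{"gripper": 0,"dx": -2.75,"dy": 2.35,"dz": 1.5,"roll": 0},{"gripper": 0,"dx": -2.75,"dy": 2.35,"dz": 1.5,"roll": 0},{"gripper": 0,"dx": -2.75,"dy": 2.35,"dz": 1.5,"roll": 0},{"gripper": 0,"dx": -2.75,"dy": 2.35,"dz": 1.5,"roll": 0},{"gripper": 0,"dx": -2.75,"dy": 2.35,"dz": 1.5,"roll": 0},{"gripper": 0,"dx": -2.75,"dy": 2.35,"dz": 1.5,"roll": 0},{"gripper": 0,"dx": -2.75,"dy": 2.35,"dz": 1.5,"roll": 0}]'

```text
time_s: 43.2
eef_pos: [0.6734, -0.0488, 0.2584]
tool_rot: [-2.357, -2.072, 0.003]
contact_force: [1.3, -0.2, 0.4]
opening: 0.0002
```

Call:
step_arm --increments '[{"gripper": 0,"dx": 0,"dy": 0,"dz": 3,"roll": 0},{"gripper": 0,"dx": 0,"dy": 0,"dz": 4,"roll": 0},{"gripper": 0,"dx": 0,"dy": 0,"dz": 4,"roll": 0},{"gripper": 0,"dx": 0,"dy": 0,"dz": 3,"roll": 0},{"gripper": 0,"dx": 0,"dy": 0,"dz": 0,"roll": 0},{"gripper": 0,"dx": 0,"dy": 0,"dz": 0,"roll": 0}]'

```text
time_s: 43.8
eef_pos: [0.6725, -0.048, 0.1201]
tool_rot: [-2.358, -2.072, 0.003]
contact_force: [0.5, -0.7, 0.4]
opening: -0.0
```

Run:
```python
from h import *
go(.672,-.0485,.094)
```

```text
phi -0.129 roll 0.000 | after roll dx -0.06 dy -0.04 dz 2.61 cm | tilt 0.003 j1 -0.15 j6 -0.02 F [ 0.5 -0.7  0.4] op -0.0000 t 43.8
```

Call:
step_arm --increments '[{"gripper": 0,"dx": 0,"dy": 0,"dz": 1.4,"roll": 0},{"gripper": 0,"dx": 0,"dy": 0,"dz": 1,"roll": 0},{"gripper": 0,"dx": 0,"dy": 0,"dz": 0.5,"roll": 0},{"gripper": 0,"dx": 0,"dy": 0,"dz": 0.5,"roll": 0},{"gripper": 0,"dx": 0,"dy": 0,"dz": 0.4,"roll": 0},{"gripper": 0,"dx": 0,"dy": 0,"dz": 0.2,"roll": 0},{"gripper": 0,"dx": 0,"dy": 0,"dz": 0,"roll": 0},{"gripper": 0,"dx": 0,"dy": 0,"dz": 0,"roll": 0}]'

```text
time_s: 44.6
eef_pos: [0.6734, -0.0489, 0.0858]
tool_rot: [-2.361, -2.072, 0.0]
contact_force: [-10.9, 1.7, 17.9]
opening: 0.0002
```

Call:
step_arm --increments '[{"gripper": 0,"dx": 0,"dy": 0,"dz": -1,"roll": 0},{"gripper": 0,"dx": 0,"dy": 0,"dz": -2,"roll": 0},{"gripper": 0,"dx": 0,"dy": 0,"dz": -4,"roll": 0},{"gripper": 0.4,"dx": 0,"dy": 0,"dz": -4,"roll": 0},{"gripper": 1,"dx": 0,"dy": 0,"dz": -3,"roll": 0},{"gripper": 1,"dx": 0,"dy": 0,"dz": 0,"roll": 0},{"gripper": 1,"dx": 0,"dy": 0,"dz": 0,"roll": 0}]'

```text
time_s: 45.3
eef_pos: [0.6735, -0.0493, 0.2227]
tool_rot: [2.36, 2.071, 0.002]
contact_force: [-0.8, -0.4, 0.3]
opening: 0.058
```

Run:
```python
from h import *
go(.509,.1427,.2,-.1315)
```

```text
phi -0.130 roll 0.001 | after roll dx 16.87 dy -18.82 dz 2.27 cm | tilt 0.002 j1 -0.15 j6 -0.02 F [-0.8 -0.4  0.3] op 0.0580 t 45.3
```

Call:
step_arm --increments '[{"gripper": 1,"dx": 2.41,"dy": -2.69,"dz": 0.3,"roll": 0},{"gripper": 1,"dx": 2.41,"dy": -2.69,"dz": 0.3,"roll": 0},{"gripper": 1,"dx": 2.41,"dy": -2.69,"dz": 0.3,"roll": 0},{"gripper": 1,"dx": 2.41,"dy": -2.69,"dz": 0.3,"roll": 0},{"gripper": 1,"dx": 2.41,"dy": -2.69,"dz": 0.3,"roll": 0},{"gripper": 1,"dx": 2.41,"dy": -2.69,"dz": 0.3,"roll": 0},{"gripper": 1,"dx": 2.41,"dy": -2.69,"dz": 0.3,"roll": 0},{"gripper": 1,"dx": 0,"dy": 0,"dz": 0,"roll": 0}]'

```text
time_s: 46.1
eef_pos: [0.5045, 0.1446, 0.1973]
tool_rot: [-2.354, -2.075, 0.007]
contact_force: [-0.2, -0.3, 0.8]
opening: 0.0851
```

Run:
```python
from h import *
c=find("w14",.509,.1427,.039,box=80)
go(.509,.1427,.074,-.1315)
```

```text
w14 [285. 218.] [0.5085 0.1437 1.4401] 0.925 6278
phi -0.127 roll 0.004 | after roll dx -0.03 dy 0.30 dz 12.41 cm | tilt 0.004 j1 0.17 j6 0.30 F [0.3 0.4 0.2] op 0.0853 t 46.1
```

Call:
step_arm --increments '[{"gripper": 1,"dx": 0,"dy": 0,"dz": 3,"roll": 0},{"gripper": 1,"dx": 0,"dy": 0,"dz": 4,"roll": 0},{"gripper": 1,"dx": 0,"dy": 0,"dz": 3.5,"roll": 0},{"gripper": 1,"dx": 0,"dy": 0,"dz": 1.9,"roll": 0},{"gripper": 1,"dx": 0,"dy": 0,"dz": 0,"roll": 0},{"gripper": 0.3,"dx": 0,"dy": 0,"dz": 0,"roll": 0},{"gripper": 0.3,"dx": 0,"dy": 0,"dz": 0,"roll": 0},{"gripper": 0.3,"dx": 0,"dy": 0,"dz": 0,"roll": 0}]'

```text
time_s: 46.95
eef_pos: [0.5095, 0.1427, 0.0784]
tool_rot: [2.36, 2.071, 0.004]
contact_force: [-5.8, 0.1, 2.3]
opening: 0.0438
```

Call:
step_arm --increments '[{"gripper": 0.2,"dx": 0,"dy": 0,"dz": 0,"roll": 0},{"gripper": 0.2,"dx": 0,"dy": 0,"dz": 0,"roll": 0},{"gripper": 0.2,"dx": 0,"dy": 0,"dz": 0,"roll": 0},{"gripper": 0.2,"dx": 0,"dy": 0,"dz": 0,"roll": 0}]'

```text
time_s: 47.35
eef_pos: [0.5096, 0.1428, 0.0786]
tool_rot: [2.359, 2.071, 0.004]
contact_force: [-0.3, -1.2, 5.3]
opening: 0.0413
```

Call:
step_arm --increments '[{"gripper": 0.2,"dx": 0,"dy": 0,"dz": -2,"roll": 0},{"gripper": 0.2,"dx": 0,"dy": 0,"dz": -4,"roll": 0},{"gripper": 0.2,"dx": 0,"dy": 0,"dz": -4,"roll": 0},{"gripper": 0.2,"dx": 0,"dy": 0,"dz": -3,"roll": -0.05},{"gripper": 0.2,"dx": 0,"dy": 0,"dz": 0,"roll": 0},{"gripper": 0.2,"dx": 0,"dy": 0,"dz": 0,"roll": 0}]'

```text
time_s: 47.95
eef_pos: [0.5081, 0.1427, 0.2066]
tool_rot: [2.309, 2.13, 0.001]
contact_force: [-1.0, 0.5, -2.3]
opening: 0.0409
```

Run:
```python
from h import *
go(.5975,-.36,.2,-.0794)
```

```text
phi -0.081 roll -0.001 | after roll dx -49.40 dy 12.90 dz 0.66 cm | tilt 0.001 j1 0.17 j6 0.25 F [-1.   0.5 -2.3] op 0.0409 t 48.0
```

Call:
step_arm --increments '[{"gripper": 0.2,"dx": -3.53,"dy": 0.92,"dz": 0,"roll": 0},{"gripper": 0.2,"dx": -3.53,"dy": 0.92,"dz": 0,"roll": 0},{"gripper": 0.2,"dx": -3.53,"dy": 0.92,"dz": 0,"roll": 0},{"gripper": 0.2,"dx": -3.53,"dy": 0.92,"dz": 0,"roll": 0},{"gripper": 0.2,"dx": -3.53,"dy": 0.92,"dz": 0,"roll": 0},{"gripper": 0.2,"dx": -3.53,"dy": 0.92,"dz": 0,"roll": 0},{"gripper": 0.2,"dx": -3.53,"dy": 0.92,"dz": 0,"roll": 0},{"gripper": 0.2,"dx": -3.53,"dy": 0.92,"dz": 0,"roll": 0}]'

```text
time_s: 48.75
eef_pos: [0.5575, -0.1457, 0.2031]
tool_rot: [-2.306, -2.127, 0.004]
contact_force: [1.1, 0.6, -1.6]
opening: 0.0412
```

Call:
step_arm --increments '[{"gripper": 0.2,"dx": -3.53,"dy": 0.92,"dz": 0,"roll": 0},{"gripper": 0.2,"dx": -3.53,"dy": 0.92,"dz": 0,"roll": 0},{"gripper": 0.2,"dx": -3.53,"dy": 0.92,"dz": 0,"roll": 0},{"gripper": 0.2,"dx": -3.53,"dy": 0.92,"dz": 0,"roll": 0},{"gripper": 0.2,"dx": -3.53,"dy": 0.92,"dz": 0,"roll": 0},{"gripper": 0.2,"dx": -3.53,"dy": 0.92,"dz": 0,"roll": 0},{"gripper": 0.2,"dx": 0,"dy": 0,"dz": 0,"roll": 0},{"gripper": 0.2,"dx": 0,"dy": 0,"dz": 0,"roll": 0}]'

```text
time_s: 49.55
eef_pos: [0.5958, -0.3601, 0.2029]
tool_rot: [-2.306, -2.125, 0.001]
contact_force: [-0.1, 0.7, -1.7]
opening: 0.0416
```

Run:
```python
from h import *
go(.5975,-.36,.0456,-.0794)
```

```text
phi -0.082 roll -0.002 | after roll dx 0.03 dy 0.17 dz 15.73 cm | tilt 0.006 j1 -0.62 j6 -0.54 F [-0.1  0.7 -1.7] op 0.0416 t 49.5
```

Call:
step_arm --increments '[{"gripper": 0.2,"dx": 0,"dy": 0.1,"dz": 3,"roll": 0},{"gripper": 0.2,"dx": 0,"dy": 0,"dz": 4,"roll": 0},{"gripper": 0.2,"dx": 0,"dy": 0,"dz": 4,"roll": 0},{"gripper": 0.2,"dx": 0,"dy": 0,"dz": 2.5,"roll": 0},{"gripper": 0.2,"dx": 0,"dy": 0,"dz": 1.2,"roll": 0},{"gripper": 0.2,"dx": 0,"dy": 0,"dz": 0.6,"roll": 0},{"gripper": 0.2,"dx": 0,"dy": 0,"dz": 0,"roll": 0},{"gripper": 0.2,"dx": 0,"dy": 0,"dz": 0,"roll": 0}]'

```text
time_s: 50.35
eef_pos: [0.5991, -0.3608, 0.0556]
tool_rot: [2.306, 2.129, 0.001]
contact_force: [-0.6, -0.3, -0.9]
opening: 0.0412
```

Run:
```python
from h import *
go(.5975,-.36,.0446,-.0794)
```

```text
phi -0.080 roll -0.000 | after roll dx 0.07 dy -0.17 dz 1.10 cm | tilt 0.003 j1 -0.62 j6 -0.54 F [-0.6 -0.3 -0.9] op 0.0412 t 50.4
```

Call:
step_arm --increments '[{"gripper": 0.2,"dx": 0,"dy": -0.15,"dz": 0.5,"roll": 0},{"gripper": 0.2,"dx": 0,"dy": 0,"dz": 0.4,"roll": 0},{"gripper": 0.2,"dx": 0,"dy": 0,"dz": 0.2,"roll": 0},{"gripper": 0.2,"dx": 0,"dy": 0,"dz": 0,"roll": 0},{"gripper": 0.2,"dx": 0,"dy": 0,"dz": 0,"roll": 0}]'

```text
time_s: 50.85
eef_pos: [0.5971, -0.3608, 0.0447]
tool_rot: [2.308, 2.13, 0.0]
contact_force: [-2.6, 0.7, 5.3]
opening: 0.0411
```

Call:
step_arm --increments '[{"gripper": 0.65,"dx": 0,"dy": 0,"dz": 0,"roll": 0},{"gripper": 0.65,"dx": 0,"dy": 0,"dz": 0,"roll": 0},{"gripper": 0.65,"dx": 0,"dy": 0,"dz": 0,"roll": 0},{"gripper": 0.65,"dx": 0,"dy": 0,"dz": -2,"roll": 0},{"gripper": 0.65,"dx": 0,"dy": 0,"dz": -4,"roll": 0},{"gripper": 1,"dx": 0,"dy": 0,"dz": -4,"roll": 0},{"gripper": 1,"dx": 0,"dy": 0,"dz": -4,"roll": 0},{"gripper": 1,"dx": 0,"dy": 0,"dz": -3,"roll": 0}]'

```text
time_s: 51.65
eef_pos: [0.5972, -0.3606, 0.2159]
tool_rot: [2.306, 2.129, 0.001]
contact_force: [0.5, -0.4, -0.1]
opening: 0.0855
```

Call:
step_arm --increments '[{"gripper": 1,"dx": 0,"dy": 0,"dz": 0,"roll": 0.147},{"gripper": 1,"dx": 0,"dy": 0,"dz": 0,"roll": 0.147},{"gripper": 1,"dx": 0,"dy": 0,"dz": 0,"roll": 0.147},{"gripper": 1,"dx": 0,"dy": 0,"dz": 0,"roll": 0.147},{"gripper": 1,"dx": 0,"dy": 0,"dz": 0,"roll": 0.147},{"gripper": 1,"dx": 0,"dy": 0,"dz": 0,"roll": 0.147},{"gripper": 1,"dx": 0,"dy": 0,"dz": 0,"roll": 0.147},{"gripper": 1,"dx": 0,"dy": 0,"dz": 0,"roll": 0.147}]'

```text
time_s: 52.45
eef_pos: [0.5965, -0.3602, 0.2123]
tool_rot: [-3.104, -0.483, 0.0]
contact_force: [0.2, -0.3, 0.1]
opening: 0.0854
```

Call:
step_arm --increments '[{"gripper": 1,"dx": 0,"dy": 0,"dz": 0,"roll": 0.147},{"gripper": 1,"dx": 0,"dy": 0,"dz": 0,"roll": 0.147},{"gripper": 1,"dx": 0,"dy": 0,"dz": 0,"roll": 0.147},{"gripper": 1,"dx": 0,"dy": 0,"dz": 0,"roll": 0},{"gripper": 1,"dx": 0,"dy": 0,"dz": 0,"roll": 0}]'

```text
time_s: 52.95
eef_pos: [0.5966, -0.3602, 0.2124]
tool_rot: [-3.135, 0.193, 0.0]
contact_force: [-0.2, 0.4, 0.4]
opening: 0.0855
```

Run:
```python
from h import *
go(.5975,.2118,.2,-1.702)
```

```text
phi -1.694 roll 0.008 | after roll dx -7.39 dy -56.72 dz 1.24 cm | tilt 0.000 j1 -0.62 j6 1.07 F [-0.2  0.4  0.4] op 0.0855 t 53.0
```

Call:
step_arm --increments '[{"gripper": 1,"dx": -0.53,"dy": -4.05,"dz": 0,"roll": 0.008},{"gripper": 1,"dx": -0.53,"dy": -4.05,"dz": 0,"roll": 0},{"gripper": 1,"dx": -0.53,"dy": -4.05,"dz": 0,"roll": 0},{"gripper": 1,"dx": -0.53,"dy": -4.05,"dz": 0,"roll": 0},{"gripper": 1,"dx": -0.53,"dy": -4.05,"dz": 0,"roll": 0},{"gripper": 1,"dx": -0.53,"dy": -4.05,"dz": 0,"roll": 0},{"gripper": 1,"dx": -0.53,"dy": -4.05,"dz": 0,"roll": 0},{"gripper": 1,"dx": -0.53,"dy": -4.05,"dz": 0,"roll": 0}]'

```text
time_s: 53.75
eef_pos: [0.5974, -0.0319, 0.2128]
tool_rot: [-3.135, 0.207, -0.001]
contact_force: [0.0, 1.0, -0.2]
opening: 0.0852
```

Call:
step_arm --increments '[{"gripper": 1,"dx": -0.53,"dy": -4.05,"dz": 0,"roll": 0},{"gripper": 1,"dx": -0.53,"dy": -4.05,"dz": 0,"roll": 0},{"gripper": 1,"dx": -0.53,"dy": -4.05,"dz": 0,"roll": 0},{"gripper": 1,"dx": -0.53,"dy": -4.05,"dz": 0,"roll": 0},{"gripper": 1,"dx": -0.53,"dy": -4.05,"dz": 0,"roll": 0},{"gripper": 1,"dx": -0.53,"dy": -4.05,"dz": 0,"roll": 0},{"gripper": 1,"dx": 0,"dy": 0,"dz": 0,"roll": 0},{"gripper": 1,"dx": 0,"dy": 0,"dz": 0,"roll": 0}]'

```text
time_s: 54.55
eef_pos: [0.5984, 0.2123, 0.2125]
tool_rot: [3.134, -0.205, -0.0]
contact_force: [0.1, -0.5, -1.1]
opening: 0.0853
```

Run:
```python
from h import *
find("w15",.5975,.2118,.039,box=80)
go(.5975,.2118,.074,-1.702)
```

```text
w15 [280. 212.] [ 0.596   0.2123 -0.135 ] 0.922 5553
phi -1.703 roll -0.001 | after roll dx -0.11 dy -0.04 dz 13.85 cm | tilt 0.001 j1 0.26 j6 1.96 F [ 0.1 -0.2  0.8] op 0.0853 t 54.6
```

Call:
step_arm --increments '[{"gripper": 1,"dx": -0.15,"dy": 0,"dz": 3,"roll": 0},{"gripper": 1,"dx": 0,"dy": 0,"dz": 4,"roll": 0},{"gripper": 1,"dx": 0,"dy": 0,"dz": 4,"roll": 0},{"gripper": 1,"dx": 0,"dy": 0,"dz": 2.6,"roll": 0},{"gripper": 1,"dx": 0,"dy": 0,"dz": 0,"roll": 0},{"gripper": 1,"dx": 0,"dy": 0,"dz": 0,"roll": 0}]'

```text
time_s: 55.2
eef_pos: [0.5974, 0.2106, 0.077]
tool_rot: [3.134, -0.212, -0.0]
contact_force: [-0.1, 0.8, 0.7]
opening: 0.0853
```

Call:
step_arm --increments '[{"gripper": 0.3,"dx": 0,"dy": 0,"dz": 0,"roll": 0},{"gripper": 0.3,"dx": 0,"dy": 0,"dz": 0,"roll": 0},{"gripper": 0.3,"dx": 0,"dy": 0,"dz": 0,"roll": 0},{"gripper": 0.2,"dx": 0,"dy": 0,"dz": 0,"roll": 0},{"gripper": 0.2,"dx": 0,"dy": 0,"dz": 0,"roll": 0},{"gripper": 0.2,"dx": 0,"dy": 0,"dz": 0,"roll": 0},{"gripper": 0.2,"dx": 0,"dy": 0,"dz": 0,"roll": 0}]'

```text
time_s: 55.9
eef_pos: [0.5984, 0.2121, 0.0788]
tool_rot: [-3.134, 0.21, -0.005]
contact_force: [-0.7, -0.4, 6.1]
opening: 0.0413
```

Call:
step_arm --increments '[{"gripper": 0.2,"dx": 0,"dy": 0,"dz": -2,"roll": 0},{"gripper": 0.2,"dx": 0,"dy": 0,"dz": -4,"roll": 0},{"gripper": 0.2,"dx": 0,"dy": 0,"dz": -4,"roll": 0},{"gripper": 0.2,"dx": 0,"dy": 0,"dz": -3,"roll": 0},{"gripper": 0.2,"dx": 0,"dy": 0,"dz": 0,"roll": 0},{"gripper": 0.2,"dx": 0,"dy": 0,"dz": 0,"roll": 0}]'

```text
time_s: 56.5
eef_pos: [0.5971, 0.2119, 0.2068]
tool_rot: [-3.134, 0.21, -0.001]
contact_force: [0.0, -1.4, -2.1]
opening: 0.0415
```

Run:
```python
from h import *
go(.5257,-.3543,.2)
```

```text
phi -1.705 roll 0.000 | after roll dx 0.49 dy 57.06 dz 0.68 cm | tilt 0.001 j1 0.26 j6 1.96 F [ 0.  -1.4 -2.1] op 0.0415 t 56.5
```

Call:
step_arm --increments '[{"gripper": 0.2,"dx": 0,"dy": 3.8,"dz": 0,"roll": 0},{"gripper": 0.2,"dx": 0,"dy": 3.8,"dz": 0,"roll": 0},{"gripper": 0.2,"dx": 0,"dy": 3.8,"dz": 0,"roll": 0},{"gripper": 0.2,"dx": 0,"dy": 3.8,"dz": 0,"roll": 0},{"gripper": 0.2,"dx": 0,"dy": 3.8,"dz": 0,"roll": 0},{"gripper": 0.2,"dx": 0.1,"dy": 3.8,"dz": 0,"roll": 0},{"gripper": 0.2,"dx": 0.1,"dy": 3.8,"dz": 0,"roll": 0},{"gripper": 0.2,"dx": 0.1,"dy": 3.8,"dz": 0,"roll": 0}]'

```text
time_s: 57.3
eef_pos: [0.5575, -0.0909, 0.2033]
tool_rot: [-3.134, 0.21, 0.008]
contact_force: [0.1, 0.0, -0.8]
opening: 0.0414
```

Call:
step_arm --increments '[{"gripper": 0.2,"dx": 0.1,"dy": 3.8,"dz": 0,"roll": 0},{"gripper": 0.2,"dx": 0.1,"dy": 3.8,"dz": 0,"roll": 0},{"gripper": 0.2,"dx": 0,"dy": 3.8,"dz": 0,"roll": 0},{"gripper": 0.2,"dx": 0,"dy": 3.8,"dz": 0,"roll": 0},{"gripper": 0.2,"dx": 0,"dy": 3.8,"dz": 0,"roll": 0},{"gripper": 0.2,"dx": 0,"dy": 3.8,"dz": 0,"roll": 0},{"gripper": 0.2,"dx": 0,"dy": 3.8,"dz": 0,"roll": 0},{"gripper": 0.2,"dx": 0,"dy": 0,"dz": 0,"roll": -0.148}]'

```text
time_s: 58.1
eef_pos: [0.5236, -0.357, 0.2031]
tool_rot: [-3.14, -0.021, 0.007]
contact_force: [1.2, 0.4, -1.6]
opening: 0.0411
```

Call:
step_arm --increments '[{"gripper": 0.2,"dx": 0,"dy": 0,"dz": 0,"roll": -0.148},{"gripper": 0.2,"dx": 0,"dy": 0,"dz": 0,"roll": -0.148},{"gripper": 0.2,"dx": 0,"dy": 0,"dz": 0,"roll": -0.148},{"gripper": 0.2,"dx": 0,"dy": 0,"dz": 0,"roll": -0.148},{"gripper": 0.2,"dx": 0,"dy": 0,"dz": 0,"roll": -0.148},{"gripper": 0.2,"dx": 0,"dy": 0,"dz": 0,"roll": -0.148},{"gripper": 0.2,"dx": 0,"dy": 0,"dz": 0,"roll": -0.148},{"gripper": 0.2,"dx": 0,"dy": 0,"dz": 0,"roll": -0.148}]'

```text
time_s: 58.9
eef_pos: [0.5245, -0.3527, 0.2029]
tool_rot: [-2.585, -1.776, 0.003]
contact_force: [0.7, -0.1, -1.8]
opening: 0.0411
```

Call:
step_arm --increments '[{"gripper": 0.2,"dx": 0,"dy": 0,"dz": 0,"roll": -0.148},{"gripper": 0.2,"dx": 0,"dy": 0,"dz": 0,"roll": -0.146},{"gripper": 0.2,"dx": 0,"dy": 0,"dz": 0,"roll": 0},{"gripper": 0.2,"dx": 0,"dy": 0,"dz": 0,"roll": 0}]'

```text
time_s: 59.3
eef_pos: [0.525, -0.3531, 0.2043]
tool_rot: [-2.308, -2.126, 0.001]
contact_force: [-0.4, 1.3, -0.8]
opening: 0.0411
```

Run:
```python
from h import *
go(.5257,-.3543,.0448,-.0794)
```

```text
phi -0.082 roll -0.003 | after roll dx -0.12 dy 0.08 dz 15.95 cm | tilt 0.004 j1 -0.68 j6 -0.59 F [-0.4  1.3 -0.8] op 0.0411 t 59.3
```

Call:
step_arm --increments '[{"gripper": 0.2,"dx": -0.1,"dy": 0.05,"dz": 3,"roll": 0},{"gripper": 0.2,"dx": 0,"dy": 0,"dz": 4,"roll": 0},{"gripper": 0.2,"dx": 0,"dy": 0,"dz": 4,"roll": 0},{"gripper": 0.2,"dx": 0,"dy": 0,"dz": 2.5,"roll": 0},{"gripper": 0.2,"dx": 0,"dy": 0,"dz": 1.5,"roll": 0},{"gripper": 0.2,"dx": 0,"dy": 0,"dz": 0,"roll": 0},{"gripper": 0.2,"dx": 0,"dy": 0,"dz": 0,"roll": 0},{"gripper": 0.2,"dx": 0,"dy": 0,"dz": 0,"roll": 0}]'

```text
time_s: 60.1
eef_pos: [0.5275, -0.3558, 0.059]
tool_rot: [2.305, 2.129, 0.001]
contact_force: [-0.3, 0.4, -1.0]
opening: 0.0411
```

Run:
```python
from h import *
go(.5257,-.3543,.0448,-.0794)
```

```text
phi -0.079 roll -0.000 | after roll dx 0.14 dy -0.20 dz 1.42 cm | tilt 0.004 j1 -0.68 j6 -0.60 F [-0.3  0.4 -1. ] op 0.0411 t 60.1
```

Call:
step_arm --increments '[{"gripper": 0.2,"dx": 0.1,"dy": -0.15,"dz": 0.6,"roll": 0},{"gripper": 0.2,"dx": 0,"dy": 0,"dz": 0.5,"roll": 0},{"gripper": 0.2,"dx": 0,"dy": 0,"dz": 0.3,"roll": 0},{"gripper": 0.2,"dx": 0,"dy": 0,"dz": 0,"roll": 0},{"gripper": 0.2,"dx": 0,"dy": 0,"dz": 0,"roll": 0}]'

```text
time_s: 60.6
eef_pos: [0.5252, -0.354, 0.0448]
tool_rot: [2.307, 2.132, -0.0]
contact_force: [-3.4, 2.4, 9.1]
opening: 0.0409
```

Call:
step_arm --increments '[{"gripper": 0.65,"dx": 0,"dy": 0,"dz": 0,"roll": 0},{"gripper": 0.65,"dx": 0,"dy": 0,"dz": 0,"roll": 0},{"gripper": 0.65,"dx": 0,"dy": 0,"dz": 0,"roll": 0},{"gripper": 0.65,"dx": 0,"dy": 0,"dz": -2,"roll": 0},{"gripper": 0.65,"dx": 0,"dy": 0,"dz": -4,"roll": 0},{"gripper": 1,"dx": 0,"dy": 0,"dz": -4,"roll": 0},{"gripper": 1,"dx": 0,"dy": 0,"dz": -4,"roll": 0},{"gripper": 1,"dx": 0,"dy": 0,"dz": -3,"roll": 0}]'

```text
time_s: 61.4
eef_pos: [0.5253, -0.3541, 0.2156]
tool_rot: [2.305, 2.13, 0.001]
contact_force: [2.4, -0.8, -1.0]
opening: 0.0852
```

Call:
step_arm --increments '[{"gripper": 1,"dx": 0,"dy": 0,"dz": 0,"roll": 0.147},{"gripper": 1,"dx": 0,"dy": 0,"dz": 0,"roll": 0.147},{"gripper": 1,"dx": 0,"dy": 0,"dz": 0,"roll": 0.147},{"gripper": 1,"dx": 0,"dy": 0,"dz": 0,"roll": 0.147},{"gripper": 1,"dx": 0,"dy": 0,"dz": 0,"roll": 0.147},{"gripper": 1,"dx": 0,"dy": 0,"dz": 0,"roll": 0.147},{"gripper": 1,"dx": 0,"dy": 0,"dz": 0,"roll": 0.147},{"gripper": 1,"dx": 0,"dy": 0,"dz": 0,"roll": 0.147}]'

```text
time_s: 62.2
eef_pos: [0.5247, -0.3536, 0.2122]
tool_rot: [-3.104, -0.484, 0.001]
contact_force: [0.5, 0.1, -0.2]
opening: 0.0858
```

Call:
step_arm --increments '[{"gripper": 1,"dx": 0,"dy": 0,"dz": 0,"roll": 0.149},{"gripper": 1,"dx": 0,"dy": 0,"dz": 0,"roll": 0.149},{"gripper": 1,"dx": 0,"dy": 0,"dz": 0,"roll": 0.149},{"gripper": 1,"dx": 0,"dy": 0,"dz": 0,"roll": 0},{"gripper": 1,"dx": 0,"dy": 0,"dz": 0,"roll": 0}]'

```text
time_s: 62.7
eef_pos: [0.5247, -0.3536, 0.2123]
tool_rot: [-3.135, 0.201, 0.001]
contact_force: [-0.2, -0.4, 0.4]
opening: 0.0855
```

Run:
```python
from h import *
go(.4395,.2315,.2,-1.702)
```

```text
phi -1.699 roll 0.003 | after roll dx -16.11 dy -56.89 dz 1.23 cm | tilt 0.000 j1 -0.68 j6 1.02 F [-0.2 -0.4  0.4] op 0.0855 t 62.7
```

Call:
step_arm --increments '[{"gripper": 1,"dx": -1.07,"dy": -3.79,"dz": 0,"roll": 0},{"gripper": 1,"dx": -1.07,"dy": -3.79,"dz": 0,"roll": 0},{"gripper": 1,"dx": -1.07,"dy": -3.79,"dz": 0,"roll": 0},{"gripper": 1,"dx": -1.07,"dy": -3.79,"dz": 0,"roll": 0},{"gripper": 1,"dx": -1.07,"dy": -3.79,"dz": 0,"roll": 0},{"gripper": 1,"dx": -1.07,"dy": -3.79,"dz": 0,"roll": 0},{"gripper": 1,"dx": -1.07,"dy": -3.79,"dz": 0,"roll": 0},{"gripper": 1,"dx": -1.07,"dy": -3.79,"dz": 0,"roll": 0}]'

```text
time_s: 63.5
eef_pos: [0.4792, -0.0404, 0.2128]
tool_rot: [-3.135, 0.202, -0.001]
contact_force: [1.5, 0.2, -0.4]
opening: 0.0857
```

Call:
step_arm --increments '[{"gripper": 1,"dx": -1.07,"dy": -3.79,"dz": 0,"roll": 0},{"gripper": 1,"dx": -1.07,"dy": -3.79,"dz": 0,"roll": 0},{"gripper": 1,"dx": -1.07,"dy": -3.79,"dz": 0,"roll": 0},{"gripper": 1,"dx": -1.07,"dy": -3.79,"dz": 0,"roll": 0},{"gripper": 1,"dx": -1.07,"dy": -3.79,"dz": 0,"roll": 0},{"gripper": 1,"dx": -1.07,"dy": -3.79,"dz": 0,"roll": 0},{"gripper": 1,"dx": -1.07,"dy": -3.79,"dz": 0,"roll": 0},{"gripper": 1,"dx": 0,"dy": 0,"dz": 0,"roll": 0}]'

```text
time_s: 64.3
eef_pos: [0.4391, 0.2344, 0.2128]
tool_rot: [-3.134, 0.194, 0.0]
contact_force: [-0.3, -0.8, -0.5]
opening: 0.085
```

Call:
step_arm --increments '[{"gripper": 1,"dx": 0,"dy": 0,"dz": 0,"roll": 0},{"gripper": 1,"dx": 0,"dy": 0,"dz": 0,"roll": 0}]'

```text
time_s: 64.5
eef_pos: [0.4402, 0.2303, 0.2126]
tool_rot: [3.134, -0.205, -0.0]
contact_force: [-0.2, -0.7, 0.5]
opening: 0.0855
```

Run:
```python
from h import *
find("w16",.4395,.2315,.039,box=80)
go(.4395,.2315,.074,-1.702)
```

```text
w16 [277. 212.] [ 0.4449  0.2631 -0.1609] 0.908 5915
phi -1.702 roll -0.000 | after roll dx -0.09 dy -0.13 dz 13.86 cm | tilt 0.000 j1 0.37 j6 2.08 F [0.1 0.  0.3] op 0.0855 t 64.5
```

The fit puts the third bar about 3 cm off pad3, so it may have been knocked aside. I'll check with the mask and the pad's visible black area before reaching.

Run:
```python
from h import *
im=cv2.imread("pics/w16_raw.png");M=pickle.load(open("w16.pkl","rb"))
hsv=cv2.cvtColor(cv2.GaussianBlur(im,(3,3),0),cv2.COLOR_BGR2HSV)
c=cv2.inRange(hsv,*map(np.array,CREAM));b=cv2.inRange(hsv,*map(np.array,BLACK))
for v in range(100,340,10): print(v,"".join("#" if c[v,u] else "." if not b[v,u] else "B" for u in range(150,420,4)))
for z in(.036,.039):
    print(fit("w16",pix(None,(.445,.263,z+.042),M),.08,.042,z,z+.042,(.445,.263,-.16),CREAM,box=100))
print("expected px of bar on pad",pix(None,(.4395,.2315,.081),M),"pad corners",[pix(None,(.4395+x,.2315+y,.039),M).round() for x in(-.042,.042) for y in(-.023,.023)])
```

```text
100 #...........................................BBBBBBBBBBBBBBBBBBBBBBBB
110 #...........................................BBBBBBBBBBBBBBBBBBBBBBBB
120 ............................................BBBBBBBBBBBBBBBBBBBBBBBB
130 ............................................BBB.......BBB.BB...BBBBB
140 ....................................................................
150 ....................................................................
160 ..............###############BBBBBBBBBB.............................
170 ..............###############BBBBBBBBB..............................
180 ..............###############BBBBBBBBB..............................
190 ..............###############BBBBBBBBB..............................
200 ..............###############BBBBBBBBB..............................
210 ...............###############BBBBBBBB..............................
220 ...............##############BBBBBBBBB..............................
230 ...............###############BBBBBBBB..............................
240 ...............##############BBBBBBBBB..............................
250 .
[... 226 characters left out ...]
...................................................BBBB.....
290 BBBBBBB...................................................BBBBBBB...
300 BBBBBBB...................................................BBBBBBBBB.
310 BBBBBBB...................................................BBBBBBBBBB
320 BBBBBB.....................................................BBBBBBBBB
330 BBBB.........................................................BBBBBBB
(array([ 0.444 ,  0.2642, -0.129 ]), np.float64(0.927), 6070)
(array([ 0.4454,  0.2632, -0.1466]), np.float64(0.926), 6070)
expected px of bar on pad [277.46427295 211.6986702 ] pad corners [array([309., 240.]), array([258., 247.]), array([298., 147.]), array([244., 154.])]
```

Confirmed. The bar was knocked about 32 mm tangentially, and pad3's black face shows beside it. It now lies at about (0.4445, 0.2637), partly on the pad's edge, and is still easy to grasp.

Run:
```python
from h import *
go(.4440,.2637,.12,-1.706)
```

```text
phi -1.702 roll 0.004 | after roll dx -0.08 dy -3.38 dz 9.26 cm | tilt 0.000 j1 0.37 j6 2.08 F [0.1 0.  0.3] op 0.0855 t 64.5
```

Call:
step_arm --increments '[{"gripper": 1,"dx": -0.05,"dy": -1.7,"dz": 0,"roll": 0},{"gripper": 1,"dx": 0,"dy": -1.65,"dz": 0,"roll": 0},{"gripper": 1,"dx": 0,"dy": 0,"dz": 3,"roll": 0},{"gripper": 1,"dx": 0,"dy": 0,"dz": 2,"roll": 0},{"gripper": 1,"dx": 0,"dy": 0,"dz": 0,"roll": 0},{"gripper": 1,"dx": 0,"dy": 0,"dz": 0,"roll": 0}]'

```text
time_s: 65.15
eef_pos: [0.4442, 0.264, 0.1627]
tool_rot: [3.135, -0.207, -0.001]
contact_force: [0.1, -0.3, -0.2]
opening: 0.0852
```

Run:
```python
from h import *
wsnap("w17");M=pickle.load(open("w17.pkl","rb"))
r=fit("w17",pix(None,(.4445,.2637,.078),M),.08,.042,.037,.079,(.4445,.2637,-.14),CREAM,box=110);print(r)
x,y,a=r[0];go(x,y,.076,a-np.pi/2)
```

```text
(array([ 0.4455,  0.2652, -0.1407]), np.float64(0.945), 8457)
phi -1.702 roll 0.009 | after roll dx 0.07 dy -0.10 dz 8.77 cm | tilt 0.001 j1 0.43 j6 2.13 F [ 0.6 -0.7 -0.1] op 0.0856 t 65.2
```

Call:
step_arm --increments '[{"gripper": 1,"dx": 0,"dy": -0.1,"dz": 3,"roll": 0.005},{"gripper": 1,"dx": 0,"dy": 0,"dz": 3,"roll": 0},{"gripper": 1,"dx": 0,"dy": 0,"dz": 2.6,"roll": 0},{"gripper": 1,"dx": 0,"dy": 0,"dz": 0,"roll": 0},{"gripper": 1,"dx": 0,"dy": 0,"dz": 0,"roll": 0}]'

```text
time_s: 65.7
eef_pos: [0.4449, 0.2655, 0.078]
tool_rot: [-3.134, 0.214, -0.002]
contact_force: [0.3, 0.7, 0.7]
opening: 0.0849
```

Call:
step_arm --increments '[{"gripper": 0.3,"dx": 0,"dy": 0,"dz": 0,"roll": 0},{"gripper": 0.3,"dx": 0,"dy": 0,"dz": 0,"roll": 0},{"gripper": 0.3,"dx": 0,"dy": 0,"dz": 0,"roll": 0},{"gripper": 0.2,"dx": 0,"dy": 0,"dz": 0,"roll": 0},{"gripper": 0.2,"dx": 0,"dy": 0,"dz": 0,"roll": 0},{"gripper": 0.2,"dx": 0,"dy": 0,"dz": 0,"roll": 0},{"gripper": 0.2,"dx": 0,"dy": 0,"dz": 0,"roll": 0}]'

```text
time_s: 66.4
eef_pos: [0.4452, 0.2657, 0.0787]
tool_rot: [-3.133, 0.214, -0.004]
contact_force: [-1.9, -0.6, 5.6]
opening: 0.0422
```

Call:
step_arm --increments '[{"gripper": 0.2,"dx": 0,"dy": 0,"dz": -2,"roll": 0},{"gripper": 0.2,"dx": 0,"dy": 0,"dz": -4,"roll": 0},{"gripper": 0.2,"dx": 0,"dy": 0,"dz": -4,"roll": 0},{"gripper": 0.2,"dx": 0,"dy": 0,"dz": -3,"roll": 0},{"gripper": 0.2,"dx": 0,"dy": 0,"dz": 0,"roll": 0},{"gripper": 0.2,"dx": 0,"dy": 0,"dz": 0,"roll": 0}]'

```text
time_s: 67.0
eef_pos: [0.4442, 0.2653, 0.2072]
tool_rot: [-3.134, 0.214, -0.002]
contact_force: [0.7, -1.2, -2.2]
opening: 0.0422
```

Run:
```python
from h import *
go(.4539,-.3486,.2)
```

```text
phi -1.707 roll 0.000 | after roll dx 9.29 dy 60.69 dz 0.72 cm | tilt 0.002 j1 0.43 j6 2.14 F [ 0.7 -1.2 -2.2] op 0.0422 t 67.0
```

Call:
step_arm --increments '[{"gripper": 0.2,"dx": 0.58,"dy": 3.79,"dz": 0,"roll": 0},{"gripper": 0.2,"dx": 0.58,"dy": 3.79,"dz": 0,"roll": 0},{"gripper": 0.2,"dx": 0.58,"dy": 3.79,"dz": 0,"roll": 0},{"gripper": 0.2,"dx": 0.58,"dy": 3.79,"dz": 0,"roll": 0},{"gripper": 0.2,"dx": 0.58,"dy": 3.79,"dz": 0,"roll": 0},{"gripper": 0.2,"dx": 0.58,"dy": 3.79,"dz": 0,"roll": 0},{"gripper": 0.2,"dx": 0.58,"dy": 3.79,"dz": 0,"roll": 0},{"gripper": 0.2,"dx": 0.58,"dy": 3.79,"dz": 0,"roll": 0}]'

```text
time_s: 67.8
eef_pos: [0.4473, -0.0427, 0.204]
tool_rot: [-3.134, 0.214, 0.006]
contact_force: [-0.3, 0.5, -1.1]
opening: 0.042
```

Call:
step_arm --increments '[{"gripper": 0.2,"dx": 0.58,"dy": 3.79,"dz": 0,"roll": 0},{"gripper": 0.2,"dx": 0.58,"dy": 3.79,"dz": 0,"roll": 0},{"gripper": 0.2,"dx": 0.58,"dy": 3.79,"dz": 0,"roll": 0},{"gripper": 0.2,"dx": 0.58,"dy": 3.79,"dz": 0,"roll": 0},{"gripper": 0.2,"dx": 0.58,"dy": 3.79,"dz": 0,"roll": 0},{"gripper": 0.2,"dx": 0.58,"dy": 3.79,"dz": 0,"roll": 0},{"gripper": 0.2,"dx": 0.58,"dy": 3.79,"dz": 0,"roll": 0},{"gripper": 0.2,"dx": 0.58,"dy": 3.79,"dz": 0,"roll": 0}]'

```text
time_s: 68.6
eef_pos: [0.4524, -0.3488, 0.2035]
tool_rot: [-3.131, 0.214, 0.006]
contact_force: [0.3, 0.1, -1.1]
opening: 0.0422
```

Call:
step_arm --increments '[{"gripper": 0.2,"dx": 0,"dy": 0,"dz": 0,"roll": -0.148},{"gripper": 0.2,"dx": 0,"dy": 0,"dz": 0,"roll": -0.148},{"gripper": 0.2,"dx": 0,"dy": 0,"dz": 0,"roll": -0.148},{"gripper": 0.2,"dx": 0,"dy": 0,"dz": 0,"roll": -0.148},{"gripper": 0.2,"dx": 0,"dy": 0,"dz": 0,"roll": -0.148},{"gripper": 0.2,"dx": 0,"dy": 0,"dz": 0,"roll": -0.148},{"gripper": 0.2,"dx": 0,"dy": 0,"dz": 0,"roll": -0.148},{"gripper": 0.2,"dx": 0,"dy": 0,"dz": 0,"roll": -0.148}]'

```text
time_s: 69.4
eef_pos: [0.4526, -0.3472, 0.2034]
tool_rot: [-2.711, -1.577, 0.002]
contact_force: [0.3, 0.6, -1.6]
opening: 0.0419
```

Call:
step_arm --increments '[{"gripper": 0.2,"dx": 0,"dy": 0,"dz": 0,"roll": -0.148},{"gripper": 0.2,"dx": 0,"dy": 0,"dz": 0,"roll": -0.148},{"gripper": 0.2,"dx": 0,"dy": 0,"dz": 0,"roll": -0.148},{"gripper": 0.2,"dx": 0,"dy": 0,"dz": 0,"roll": 0},{"gripper": 0.2,"dx": 0,"dy": 0,"dz": 0,"roll": 0}]'

```text
time_s: 69.9
eef_pos: [0.453, -0.3475, 0.2046]
tool_rot: [-2.308, -2.126, 0.0]
contact_force: [0.1, -0.1, 0.1]
opening: 0.0427
```

Run:
```python
from h import *
go(.4539,-.3486,.046,-.0794)
```

```text
phi -0.082 roll -0.003 | after roll dx -0.10 dy 0.10 dz 15.86 cm | tilt 0.003 j1 -0.75 j6 -0.67 F [ 0.1 -0.1  0.1] op 0.0427 t 69.9
```

Call:
step_arm --increments '[{"gripper": 0.2,"dx": -0.1,"dy": 0.1,"dz": 0,"roll": 0},{"gripper": 0.2,"dx": 0,"dy": 0,"dz": 0,"roll": 0},{"gripper": 0.2,"dx": 0,"dy": 0,"dz": 0,"roll": 0}]'

```text
time_s: 70.2
eef_pos: [0.4546, -0.3493, 0.2066]
tool_rot: [-2.308, -2.131, 0.0]
contact_force: [-0.7, -0.1, -1.2]
opening: 0.0422
```

Run:
```python
from h import *
go(.4539,-.3486,.046,-.0794)
wsnap("w18")
im=cv2.imread("pics/w18_raw.png")
hsv=cv2.cvtColor(cv2.GaussianBlur(im,(3,3),0),cv2.COLOR_BGR2HSV)
c=cv2.inRange(hsv,*map(np.array,CREAM));b=cv2.inRange(hsv,*map(np.array,BLACK));t=cv2.inRange(hsv,np.array((8,100,50)),np.array((20,255,255)))
for v in range(140,420,10): print(v,"".join("T" if t[v,u] else "#" if c[v,u] else "." if not b[v,u] else "B" for u in range(100,560,5)))
```

```text
phi -0.080 roll -0.000 | after roll dx 0.06 dy -0.08 dz 16.06 cm | tilt 0.000 j1 -0.75 j6 -0.67 F [-0.7 -0.1 -1.2] op 0.0422 t 70.2
140 ......................#TTTTTTTTTTTTTTTTTTTTTTTTTTTTTTTTTTTTTTTTTTTTTTTTTTTTTTTT#T#..........
150 .......................TTTTTTTTTTTTTTTTTTTTTTTTT########TTTTTTT############TTTT#T...........
160 .......................TTTTTTTTTTTTTTTTTTTTTTTT############TTT###############T###...........
170 .......................TTTTTTTTTTTTTTTTTTTTTTT#############TTT##############TT#T#...........
180 .......................TTTTTTT##############TT#############TTT##############TT#T............
190 .......................#TTT###############################TTTT##############T###............
200 .......................#T#################################TTT##############TT#T#............
210 .......................###################################TTT##############TT#T.............
220 .......................###################################TTT##############TT##.............
230 .......................###################################TT##############TT#T#............
[... 1047 characters left out ...]
BBBBBBBB.............
350 BBBBBBBBBBBBBBBBBBBBBBB...####################...BBBBBBBBBBBBBBBBBBBBBBBBBBBBBBBBB..........
360 B.BBBBBBBBBBBBBBBBBBBBBB..####################...BBBBBBBBBBBBBBBBBBBBB.BBBBBBBBBBBBBB.......
370 ..BBBBBBBBBBBBBBBBBBBBBBBBBBBBBBB######BBBBBBBBBBBBBBBBBBBBBBBBBBBBBBB...BBBBBBBBBBBBBBB....
380 BBBBBBBBBB..BBBBBBBBBBBBBBBBBBBBBBBBBBBBBBBBBBBBBBBBBBBBBBBB..BBBBBBBBBB..BBBBBBBBBBBBBBBBB.
390 BBBBBBBB....BBBBBBBBBBBBBBBBBBBBBBBBBBBBBBBBBBBBBBBBBBBBBBBB....BBBBBBBBBBBBBBBBBBBBBBBBBBBB
400 BBBBBB##....BBBBBBBBBBBBBBBBBBBBBBBBBBBBBBBBBBBBBBBBBBBBBBBB......BBBBBBBBBBBBBBBBBBBBBBBBBB
410 BBBBB####..BBBBBBBBBBBBBBBBBBBBBBBBBBBBBBBBBBBBBBBBBBBBBBBBBB......BBBBBBBBBBBBBBBBBBBBBBBBB
```

The bar is still held, and the other two are in the tray beside its slot. Lowering.

Call:
step_arm --increments '[{"gripper": 0.2,"dx": 0.05,"dy": -0.05,"dz": 3,"roll": 0},{"gripper": 0.2,"dx": 0,"dy": 0,"dz": 4,"roll": 0},{"gripper": 0.2,"dx": 0,"dy": 0,"dz": 4,"roll": 0},{"gripper": 0.2,"dx": 0,"dy": 0,"dz": 2.5,"roll": 0},{"gripper": 0.2,"dx": 0,"dy": 0,"dz": 1.5,"roll": 0},{"gripper": 0.2,"dx": 0,"dy": 0,"dz": 0,"roll": 0},{"gripper": 0.2,"dx": 0,"dy": 0,"dz": 0,"roll": 0},{"gripper": 0.2,"dx": 0,"dy": 0,"dz": 0,"roll": 0}]'

```text
time_s: 71.05
eef_pos: [0.4554, -0.3499, 0.0589]
tool_rot: [2.305, 2.129, 0.0]
contact_force: [-0.1, 0.4, -1.7]
opening: 0.0424
```

Run:
```python
from h import *
go(.4539,-.3486,.046,-.0794)
```

```text
phi -0.079 roll 0.000 | after roll dx 0.12 dy -0.16 dz 1.29 cm | tilt 0.004 j1 -0.75 j6 -0.67 F [-0.1  0.4 -1.7] op 0.0424 t 71.0
```

Call:
step_arm --increments '[{"gripper": 0.2,"dx": 0.1,"dy": -0.1,"dz": 0.6,"roll": 0},{"gripper": 0.2,"dx": 0,"dy": 0,"dz": 0.4,"roll": 0},{"gripper": 0.2,"dx": 0,"dy": 0,"dz": 0.3,"roll": 0},{"gripper": 0.2,"dx": 0,"dy": 0,"dz": 0,"roll": 0},{"gripper": 0.2,"dx": 0,"dy": 0,"dz": 0,"roll": 0}]'

```text
time_s: 71.55
eef_pos: [0.4546, -0.3486, 0.0462]
tool_rot: [2.305, 2.13, 0.001]
contact_force: [-1.5, 2.7, 9.6]
opening: 0.0417
```

Call:
step_arm --increments '[{"gripper": 0.65,"dx": 0,"dy": 0,"dz": 0,"roll": 0},{"gripper": 0.65,"dx": 0,"dy": 0,"dz": 0,"roll": 0},{"gripper": 0.65,"dx": 0,"dy": 0,"dz": 0,"roll": 0},{"gripper": 0.65,"dx": 0,"dy": 0,"dz": -2,"roll": 0},{"gripper": 0.65,"dx": 0,"dy": 0,"dz": -4,"roll": 0},{"gripper": 1,"dx": 0,"dy": 0,"dz": -4,"roll": 0},{"gripper": 1,"dx": 0,"dy": 0,"dz": -4,"roll": 0},{"gripper": 1,"dx": 0,"dy": 0,"dz": -4,"roll": 0}]'

```text
time_s: 72.35
eef_pos: [0.4529, -0.3474, 0.2248]
tool_rot: [-2.307, -2.131, 0.0]
contact_force: [1.3, -0.7, 0.4]
opening: 0.085
```

Call:
step_arm --increments '[{"gripper": 1,"dx": 4,"dy": 0.8,"dz": -2.5,"roll": 0},{"gripper": 1,"dx": 4,"dy": 0.8,"dz": -2.5,"roll": 0},{"gripper": 1,"dx": 4,"dy": 0.8,"dz": -2.5,"roll": 0},{"gripper": 1,"dx": 4,"dy": 0.8,"dz": -2.5,"roll": 0},{"gripper": 1,"dx": 4,"dy": 0.8,"dz": -2.5,"roll": 0},{"gripper": 1,"dx": 0,"dy": 0,"dz": 0,"roll": 0},{"gripper": 1,"dx": 0,"dy": 0,"dz": 0,"roll": 0},{"gripper": 1,"dx": 0,"dy": 0,"dz": 0,"roll": 0}]'

```text
time_s: 73.15
eef_pos: [0.5083, -0.152, 0.347]
tool_rot: [-2.307, -2.13, 0.002]
contact_force: [-0.2, -0.2, -0.6]
opening: 0.0853
```

Run:
```python
from h import *
go(.5,0,.3)
wsnap("w19",1.0);M=pickle.load(open("w19.pkl","rb"))
for x,y in((.4539,-.3486),(.5257,-.3543),(.5975,-.36)):
    p=pix(None,(x,y,.047),M);r=fit("w19",p,.08,.042,.005,.047,(x,y,1.491),((15,35,60),(35,85,255)),box=36)
    print(p.round(),(r[0]-[x,y,1.491]).round(4),r[1])
a=cv2.imread("pics/w19_raw.png");s=robot.camera("scene");cv2.imwrite("pics/s2_raw.png",s)
o=np.hstack([cv2.resize(a,(420,315)),cv2.resize(s[120:400,0:373],(420,315))])[:, :800]
cv2.imwrite("pics/final.png",o)
```

```text
phi -0.080 roll 0.000 | after roll dx 15.08 dy -2.04 dz 4.70 cm | tilt 0.003 j1 -0.39 j6 -0.31 F [-0.2 -0.2 -0.6] op 0.0853 t 73.2
[251. 318.] [ 0.0027  0.     -0.0028] 0.881
[302. 318.] [-0.001  -0.0066 -0.0023] 0.879
[354. 318.] [-0.0005 -0.002   0.0147] 0.88
```

View pics/final.png

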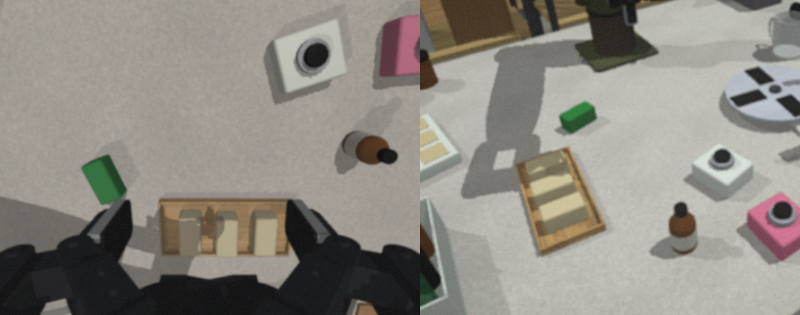

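The final view shows all three bars flat side by side in the tray, with the button up and the bottle untouched. Last numeric check: turntable angle, phone and jug against the start images.

Run:
```python
from h import *
a=cv2.imread("pics/s0_raw.png");b=cv2.imread("pics/s2_raw.png")
def sh(n,u0,v0,u1,v1):
    t=a[v0:v1,u0:u1];w=b[v0-8:v1+8,u0-8:u1+8];r=cv2.matchTemplate(w,t,cv2.TM_CCOEFF_NORMED);_,m,_,l=cv2.minMaxLoc(r);print(n,"shift px",l[0]-8,l[1]-8,"score %.3f"%m)
sh("grip",336,152,356,196);sh("pad1",312,200,352,226);sh("pad2",272,195,310,218);sh("phone",355,178,412,206);sh("dropper",218,298,250,346);sh("jug",308,128,346,172);sh("lampbox",238,245,300,296)
```

```text
grip shift px 0 0 score 0.986
pad1 shift px 0 0 score 0.996
pad2 shift px 0 0 score 0.998
phone shift px 0 0 score 0.992
dropper shift px 0 0 score 0.997
jug shift px 0 0 score 0.987
lampbox shift px 0 0 score 0.987
```

```bash
python3 -c "
from cell import robot
print(robot.job_done())"
```

```text
the job is handed in; nothing more can be done
None
```

The whole sequence was carried out in the order asked and handed in at about 73 s of the 210 s allowed; no verdict was reported.

- **Bars on the pads:** All three bars were laid on their pads, one of them re-seated after it landed 4 mm too far out. After the turn they measured within about 3 mm of centre.
- **Button:** It was pressed to its hard stop both times, with 18–20 N and no further travel, then released. No lamp glow shows in any camera picture, so the on and off states rest on that alone.
- **Turn:** The grip went one full anticlockwise turn and stopped about 0.01 rad from where it started.
- **Knocked bar:** While I was putting bars in the tray, the last bar was pushed about 3 cm off pad3, with the robot not near it. I found it again in the wrist camera and picked it up from there.
- **Tray:** All three bars lie flat side by side. The outer two fit within 3 mm of their slots. The middle one reads about 7 mm off along its length, but that fit was a poor one (0.88 overlap), and the bar is inside the tray.
- **Last checks:** The grip, two of the pads, phone, dropper bottle, jug and button box all show zero pixel shift from the first scene picture.

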